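Proof-press the gauged corner of a spring-backed tilt mount

ROBOT

A 6-joint arm with a two-finger parallel gripper is mounted at the origin on a cart in front of the work surface, level with it; the furniture and walls round the work are solid. World frame = base frame: x ahead of the robot, y to its left, z up, the work surface at z = 0. Lengths are in m, angles in degrees, forces in N, time in s.
With the tool pointing down it reaches from about 0.25 to 0.725 m from the base axis. Payload 9.7 kg.
Tool frame: the origin (TCP) lies at the centre of the arm's flange, where the gripper is bolted on; the fingertips stand 173 mm ahead of it and the grasp point (between the pads) lies bot.grip_depth ahead of it (bot.grip_depth is the distance from the TCP to the grasp point, in m); z points along the fingers, y is the direction in which the jaws open and shut (so a half turn about z gives the same grasp; the last joint's range is limited). The gripper opens to 85 mm and grips with 20 to 120 N. Pads are 22 mm wide; open, the fingers measure 114 mm over their backs; the gripper's body (76 mm by 85 mm) begins 54 mm behind the grasp point. The pads swing forward as they close: fully open they stand 13 mm farther back than shut.
Start: joints at [-71.047, 4.979, 10.078, 95.1, 0, 90], TCP at [0.179, -0.52, 0.405] pointing down, gripper open.
Joint ranges: [-179.16, 179.16], [-48.56, 103.87], [-65.8, 70.77], [-126.05, 130.52], [-82.76, 87.17], [-180, 180]. Speed limits (degrees/s): [127.2, 127.2, 147.25, 180, 180, 180].

INTERFACE

Orientations are given as [roll, pitch, yaw] about the fixed x, y, z axes, in that order (R = Rz(yaw) Ry(pitch) Rx(roll)).
In Python, from workcell import status, viewer, bot gives the robot as it stands. The module is installed in compiled form; this text tells all that it offers.
- The arm moves only by the tool move_arm, never from a script. Its argument "commands" is a list of rows, each an object with "claw": the gripper's target within -1 to 1 (fully open at 1, half-way at 0, shut at -1); "travel": the shift along the tool's x, y, z in cm, a list of three; "turn": the turn about the tool's z in degrees. A call has 1 to 5 rows; each row shifts and turns the commanded pose from where the row before left it, along the tool's axes as they then stand; what a row does not reach is not made up. A row lasts 1/12 s, in which the tool goes at most 41.7 mm and 7.16 degrees, less where a joint would pass 70% of its speed; a pose out of reach is approached as far as the arm can. A call is refused whole if a number of a shift passes 4.17 or a number of a turn 7.16, either way. A call with a gripper value outside its range is refused whole. The fingers move at their own pace and stop on an object; "squeeze" is the grip in N (left out, the last holds). Time passes only in rows, so rows that do not move let the fingers close. It gives the time, the measured TCP pose, the force and the opening at its end, in the units of the state.
- status.get_obs(): the state, without advancing time (a new reading comes with each control period).
- viewer.camera(name): name is "scene" or "side" or "wrist"; returns the picture (480x640x3 uint8, blue, green, red); there is no depth.
- viewer.camera_params(name): a dict with "camera_matrix" (3x3 intrinsics, pixels), "xyz" and "rotation" of the camera in the world. Camera axes: x right, y up, looking along -z (the intrinsics and any distortion apply to the point x, -y, -z); pixel columns grow to the right and rows downward; lengths in m; the calibration is good to about 2 mm. A picture is of the moment at which its call begins: read the wrist's pose just before it. camera_params takes no time and is no camera call; for the wrist camera it gives the pose at the moment of the call.
- bot.job_done(): hands the job in, once; it reports no verdict.
The state is a dict: "time": time; "q": joint angles; "qd": joint speeds; "joint_efforts": joint torques, N m; "ee_pos": TCP position; "tcp_rot": TCP orientation; "wrist_force": force on the tool from outside, world axes, zero at the start; "torque": the same for the moment, N m; "opening": finger opening in m.
Only numpy, scipy, OpenCV 4.12 (cv2) and the standard library are available. Lean on these libraries where they do the work, as an engineer would, in place of code of your own. Each camera call takes 0.05 s, during which the arm holds its last target.

TASK

Check the corner spring of the tilt mount, using only a fingertip. First push the gauge's loose maximum hand by its little upright knob back to the zero end of the scale, until it stops against the pointer; then press the sprung corner beside the gauge straight down on its knurled head until the pointer stands at the set tab on the scale's rim, not past it, and let the corner spring back up, so that the maximum hand stays behind at the tab. Push gently and pinch or lift nothing; leave the other corners, the tab, the pointer and the things lying around alone.

Things in the scene. Friction and masses are not known exactly. Their poses are not given: they have to be found in the camera images.
- tilt_mount: Fixture, fixed on the table: grey base 160 (own x) x 296 (own y) x 16 mm. Origin: middle of its underside; own x to the rear (away from the robot), y left (to the gauge). Right half: steel plate 130 x 130 mm, top 60 mm above the table, on a ball at its rear left corner and coil springs at its front left and rear right corners, with a knurled head on each. Nothing is higher than 82 mm
- press_head (a point): Centre of the flat top of the knurled head (24 mm across, 12 mm high) on the plate's front left sprung corner, the one beside the gauge: the spot to press straight down. 72 mm above the table when up; it goes down with the plate. It takes about 5 N to start it and 5.5 N more for each 10 mm down
- other_head (a point): Centre of the top of the same kind of head on the plate's rear right sprung corner: not to be pressed
- corner_tilt (a joint): Tilt of the plate as its front left corner goes down: 0 up at rest, the head's travel is 0.1 m times this; stop at 0.17 rad. Springs back to 0 when let go. The pointer turns 5.5 times this angle
- side_tilt (a joint): Tilt of the plate as its rear right corner goes down (0.1 m times this): 0 at rest; hardly moves when the head beside the gauge is pressed in its middle
- dial_axis (a point): The gauge stands on the left half of the base: a grey case 122 (own x) x 119 mm with a white dial facing up, 46 mm above the table. This is the point on the dial face on the upright axis about which the pointer, the maximum hand and the set tab all turn
- pointer (a joint): Angle of the pointer, the lower, dark hand, 84 mm long: 0 at the zero end of the scale (rear), growing counterclockwise seen from above (towards the robot), driven only by the plate. The scale has six divisions of 0.15 rad, with half marks
- pointer_tip (a point): Tip of the pointer, 84 mm from the dial axis
- telltale (a joint): Angle of the maximum hand, the upper, brass hand with the little upright knob, same zero and direction as the pointer. It is loose with a little friction: the pointer pushes it ahead and it stays where it was left. It cannot go below the pointer or below 0
- telltale_tip (a point): Tip of the maximum hand, 84 mm from the dial axis
- telltale_knob (a point): Middle of the maximum hand's upright knob: 10 mm across, 20 mm high, its top 81 mm and its foot 61 mm above the table, 55 mm from the dial axis. About 0.6 N moves it along its arc about the dial axis
- set_tab (a joint): Angle of the set tab, a dark steel clip 14 x 11 x 6 mm on the rail round the scale's rim, same zero and direction as the pointer: it stands somewhere between 0.40 and 0.70 and says how far to press. Stiff; to be left where it is
- tab_tip (a point): Inner tip of the set tab, 84 mm from the dial axis; own x points outwards from the axis, own y along the scale in the direction of growing angle
- loupe: Black eye loupe, 34 mm across, 30 mm high, stands in front of the mount; origin at its underside. Leave alone
- ring_gauge_1: Steel ring gauge, 38 mm across, 12 mm high, lies in front of the mount. Leave alone
- hex_key_1: Black hex key, 88 mm long, 5 mm thick, lies in front of the mount. Leave alone
- feeler_set: Feeler gauge set, 97 x 14 x 16 mm, lies behind the mount. Leave alone
- driver_fine: Small screwdriver, 116 mm long, 16 mm thick, lies behind the mount. Leave alone

How it is judged:
By the outcome, as a careful person would: the job done as asked, in the order asked, and still so for the second after the job is handed in, with the robot touching nothing.
It also fails if it takes over 54 s, if anything falls off the work surface, if the arm or the gripper's body presses on something with over 40 N, if the wrist force passes 120 N, or if a joint passes its speed limit or range.

## Working session

There is one attempt and no reset: what is moved stays moved. The work goes in short steps, Python scripts to look and compute and a tool call to move; the robot and the scene stay as the last step left them, time stands still between calls to the robot, and variables do not carry over. Pictures are saved under pics/ and viewed, and the job is handed in when it is done.

Besides the shell and the picture viewer there is one more tool, called after ">>>" in YAML: its name, and indented under it one key for each argument. move_arm: Moves the arm, as the interface text tells. Its arguments: {"type":"object","properties":{"commands":{"type":"array"},"squeeze":{"type":"number"}},"required":["commands"]}

```bash
mkdir -p pics; python3 - <<'E'
from workcell import status, viewer, bot
import cv2
print(status.get_obs(), bot.grip_depth)
for n in ["scene","side","wrist"]:
    p=viewer.camera_params(n); print(n,p)
    cv2.imwrite(f"pics/{n}0.png",viewer.camera(n))
E
```

```text
{'time': 0.0, 'q': array([-7.10447541e+01,  5.01126518e+00,  1.00334821e+01,  9.51000739e+01,
       -4.14580507e-04,  8.99999656e+01]), 'qd': array([ 0.04001056,  0.00455615, -0.04714333, -0.04832479, -0.05818524,
       -0.12216896]), 'joint_efforts': array([ 5.29457539e-04, -5.20395541e+01,  4.64796317e+01,  1.63446693e-02,
        7.77834816e-05,  1.61836232e-05]), 'ee_pos': array([ 0.17865437, -0.52017202,  0.40397263]), 'tcp_rot': array([-1.79922143e+02,  4.14533402e-04,  1.89552808e+01]), 'wrist_force': array([-0.40148768,  0.20859401,  0.78015513]), 'torque': array([-0.046865  ,  0.02460135, -0.04438859]), 'opening': 0.08508094662245144} 0.1547
scene {'camera_matrix': array([[498.39206975,   0.        , 318.29675246],
       [  0.        , 498.39206975, 240.48810088],
       [  0.        ,   0.        ,   1.        ]]), 'xyz': array([0.16311083, 0.56450866, 0.62118516]), 'rotation': array([ 4.92532008e+01,  4.21193353e-02, -1.41200880e+02])}
side {'camera_matrix': array([[491.37520955,   0.        , 317.74925863],
       [  0.        , 491.37520955, 245.48326162],
       [  0.        ,   0.        ,   1.        ]]), 'xyz': array([ 0.37845527, -0.67278509,  0.47798284]), 'rotation': array([ 62.63866761,  -0.95479389, -15.68465903])}
wrist {'camera_matrix': array([[417.71109507,   0.        , 317.39914238],
       [  0.        , 417.71109507, 243.83242375],
       [  0.        ,   0.        ,   1.        ]]), 'xyz': array([ 0.2579017 , -0.49223883,  0.37535162]), 'rotation': array([-18.99786553,   0.10843753, -70.96978646])}
```

View pics/scene0.png

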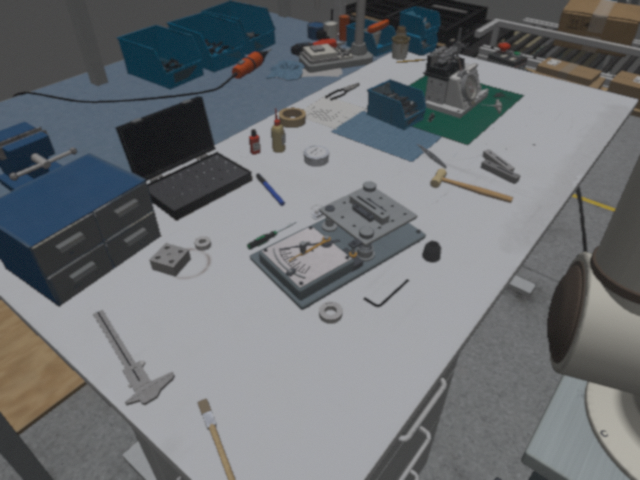

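View pics/side0.png

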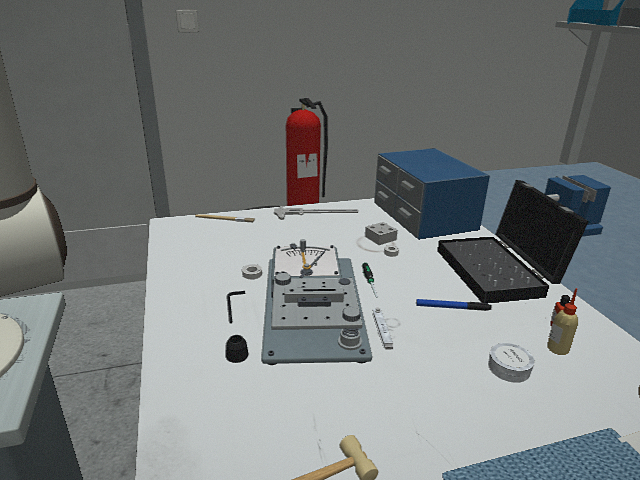

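View pics/wrist0.png

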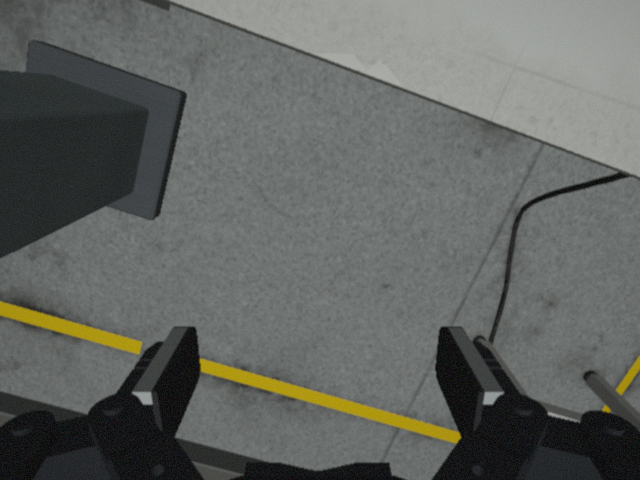

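```bash
cat > h.py <<'E'
import numpy as np, cv2
from scipy.spatial.transform import Rotation as R
from workcell import status, viewer, bot
def cam(p):
    return np.array(p['camera_matrix']),np.array(p['xyz']),R.from_euler('xyz',p['rotation'],degrees=True).as_matrix()
def ray(p,u,v):
    K,t,M=cam(p); d=np.array([(u-K[0,2])/K[0,0],-(v-K[1,2])/K[1,1],-1]); return t,M@d
def at_z(p,u,v,z):
    t,d=ray(p,u,v); return t+d*(z-t[2])/d[2]
def proj(p,X):
    K,t,M=cam(p); c=M.T@(np.array(X)-t); return np.array([K[0,0]*c[0]/-c[2]+K[0,2],K[1,1]*-c[1]/-c[2]+K[1,2]])
def tri(obs):
    A=np.zeros((3,3));b=np.zeros(3)
    for p,u,v in obs:
        t,d=ray(p,u,v); d=d/np.linalg.norm(d); P=np.eye(3)-np.outer(d,d); A+=P;b+=P@t
    return np.linalg.solve(A,b)
def crop(img,x0,y0,w,h,s,name):
    cv2.imwrite(name,cv2.resize(img[y0:y0+h,x0:x0+w],None,fx=s,fy=s,interpolation=cv2.INTER_CUBIC))
E
python3 - <<'E'
from h import *
crop(cv2.imread('pics/scene0.png'),240,170,200,150,4,'pics/sc1.png')
crop(cv2.imread('pics/side0.png'),220,230,190,140,4,'pics/sd1.png')
E
```

```text
(no output)
```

View pics/sc1.png

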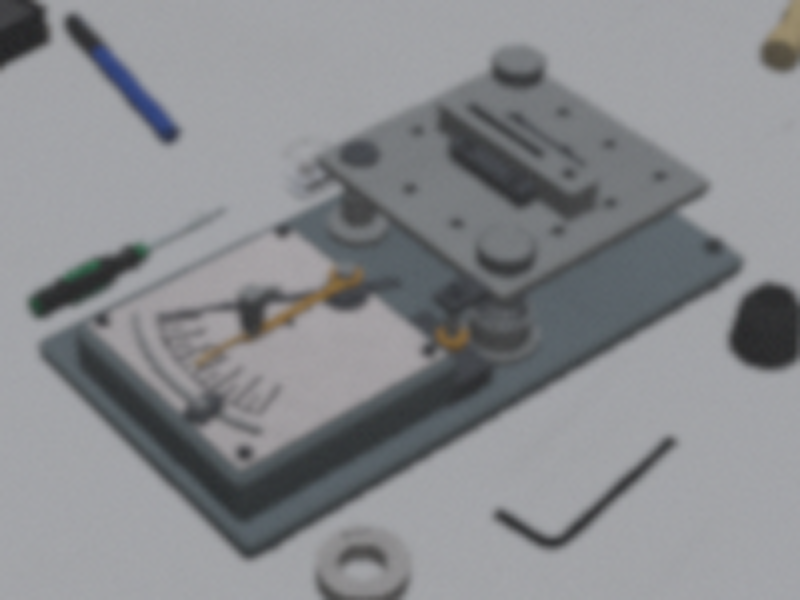

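View pics/sd1.png

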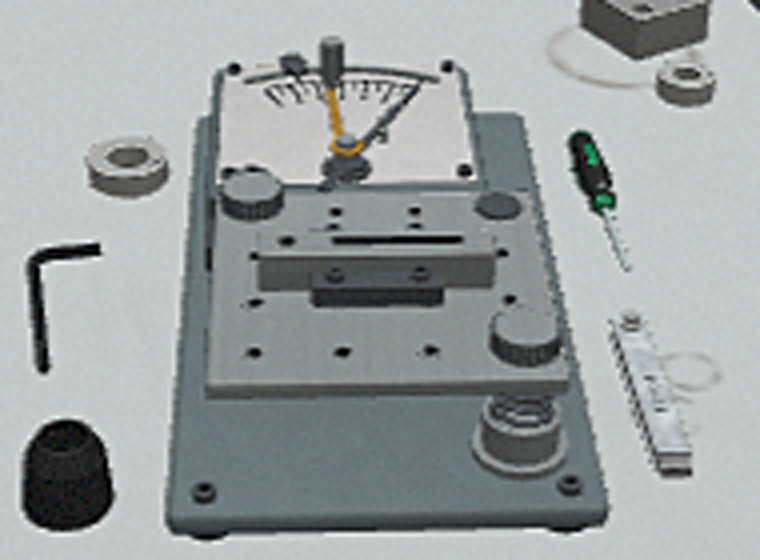

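```bash
python3 - <<'E'
from h import *
s=viewer.camera_params('scene');d=viewer.camera_params('side')
S=lambda u,v:(s,240+u/4,170+v/4)
D=lambda u,v:(d,220+u/4,230+v/4)
for n,a,b in [('press',S(506,243),D(252,188)),('other',S(518,62),D(525,325)),('ball',S(360,155),D(498,205)),('knobtop',S(262,292),D(332,42)),('tab',S(207,405),D(293,62)),('hub',S(348,278),D(347,140))]:
    X=tri([a,b]); print(n,X.round(4), (proj(*[a[0],X])-a[1:]).round(1),(proj(b[0],X)-b[1:]).round(1))
w=viewer.camera_params('wrist');o=status.get_obs()
M=R.from_euler('xyz',o['tcp_rot'],degrees=True).as_matrix()
print(M.round(3),M.T@(w['xyz']-o['ee_pos']))
print((M.T@cam(w)[2]).round(3))
E
```

```text
press [ 0.515  -0.0067  0.0694] [0.2 0.2] [ 0.3 -0.2]
other [ 0.5897 -0.1244  0.0694] [0. 0.] [ 0. -0.]
ball [ 0.612  -0.028   0.0592] [-0. -0.] [-0.  0.]
knobtop [0.5717 0.092  0.0789] [-0.4 -0.5] [-0.5  0.4]
tab [0.5647 0.1349 0.049 ] [0.1 0.1] [ 0.1 -0.1]
hub [0.5656 0.0419 0.0565] [-0.6 -0.5] [-0.6  0.5]
[[ 0.946  0.325 -0.   ]
 [ 0.325 -0.946  0.001]
 [-0.    -0.001 -1.   ]] [ 0.08405317 -0.00065641  0.02870758]
[[ 0.001  0.946  0.326]
 [ 1.    -0.002  0.   ]
 [ 0.001  0.326 -0.946]]
```

>>> move_arm:
  commands:
    - {"claw": -1, "travel": [3.18, -2.31, 0.44], "turn": 0}
    - {"claw": -1, "travel": [3.18, -2.31, 0.44], "turn": 0}
    - {"claw": -1, "travel": [3.18, -2.31, 0.44], "turn": 0}
    - {"claw": -1, "travel": [3.18, -2.31, 0.44], "turn": 0}
    - {"claw": -1, "travel": [3.18, -2.31, 0.44], "turn": 0}

```text
time: 0.57
ee_pos: [0.292, -0.3577, 0.3822]
tcp_rot: [-180.0, 0.0, 18.9]
wrist_force: [1.6, -0.4, 0.2]
opening: 0.0255
```

>>> move_arm:
  commands:
    - {"claw": -1, "travel": [3.18, -2.31, 0.44], "turn": 0}
    - {"claw": -1, "travel": [3.18, -2.31, 0.44], "turn": 0}
    - {"claw": -1, "travel": [3.18, -2.31, 0.44], "turn": 0}
    - {"claw": -1, "travel": [3.18, -2.31, 0.44], "turn": 0}
    - {"claw": -1, "travel": [3.18, -2.31, 0.44], "turn": 0}

```text
time: 0.98
ee_pos: [0.4049, -0.1966, 0.3605]
tcp_rot: [180.0, -0.0, 18.9]
wrist_force: [0.7, -0.5, -0.5]
opening: 0.0002
```

>>> move_arm:
  commands:
    - {"claw": -1, "travel": [3.18, -2.31, 0.44], "turn": 0}
    - {"claw": -1, "travel": [3.18, -2.31, 0.44], "turn": 0}
    - {"claw": -1, "travel": [3.18, -2.31, 0.44], "turn": 0}
    - {"claw": -1, "travel": [3.18, -2.31, 0.44], "turn": 0}
    - {"claw": -1, "travel": [3.18, -2.31, 0.44], "turn": 0}

```text
time: 1.4
ee_pos: [0.5179, -0.0355, 0.3384]
tcp_rot: [180.0, -0.0, 19.0]
wrist_force: [0.7, -0.7, 0.3]
opening: -0.0001
```

>>> move_arm:
  commands:
    - {"claw": -1, "travel": [3.18, -2.31, 0.44], "turn": 0}
    - {"claw": -1, "travel": [3.18, -2.31, 0.44], "turn": 0}
    - {"claw": -1, "travel": [0, 0, 0], "turn": -7.1}
    - {"claw": -1, "travel": [0, 0, 0], "turn": -7.1}
    - {"claw": -1, "travel": [0, 0, 0], "turn": -7.1}

```text
time: 1.82
ee_pos: [0.5627, 0.0278, 0.329]
tcp_rot: [-179.9, 0.1, 40.7]
wrist_force: [0.1, -0.4, -0.2]
opening: 0.0004
```

>>> move_arm:
  commands:
    - {"claw": -1, "travel": [0, 0, 0], "turn": -7.1}
    - {"claw": -1, "travel": [0, 0, 0], "turn": -7.1}
    - {"claw": -1, "travel": [0, 0, 0], "turn": -7.1}
    - {"claw": -1, "travel": [0, 0, 0], "turn": -7.1}
    - {"claw": -1, "travel": [0, 0, 0], "turn": -7.1}

```text
time: 2.23
ee_pos: [0.5624, 0.0269, 0.3295]
tcp_rot: [-180.0, 0.0, 76.1]
wrist_force: [-0.6, 0.4, 0.1]
opening: -0.0002
```

>>> move_arm:
  commands:
    - {"claw": -1, "travel": [0, 0, 0], "turn": -1.5}
    - {"claw": -1, "travel": [0, 0, 0], "turn": 0}

```text
time: 2.4
ee_pos: [0.5623, 0.0268, 0.3296]
tcp_rot: [-180.0, 0.0, 77.3]
wrist_force: [-1.0, -0.3, 0.5]
opening: -0.0001
```

```bash
python3 - <<'E'
from h import *
import json
o=status.get_obs(); print(o['time'],o['ee_pos'],o['tcp_rot'],o['q'].round(1),o['wrist_force'],o['opening'])
p=viewer.camera_params('wrist'); im=viewer.camera('wrist'); cv2.imwrite('pics/w1.png',im)
json.dump({k:np.array(v).tolist() for k,v in p.items()},open('pics/w1.json','w'))
E
```

```text
2.4 [0.56233675 0.02680522 0.32956841] [-1.79965995e+02  9.18994973e-03  7.73241745e+01] [  2.7   5.9   2.7  86.9   0.  105.4] [-0.96807147 -0.30864396  0.49181951] -8.513133381737647e-05
```

View pics/w1.png

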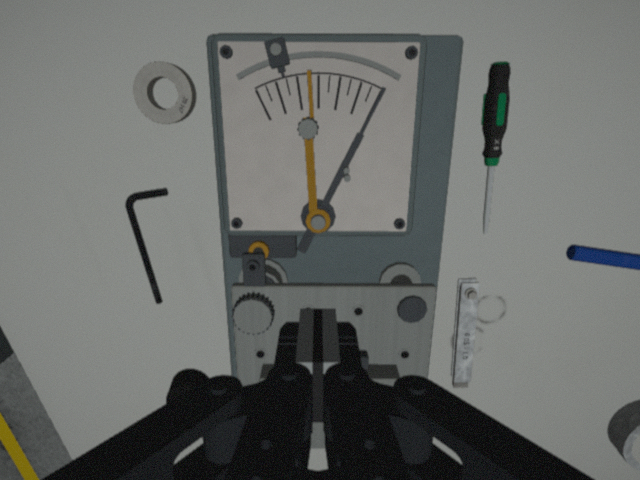

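```bash
python3 - <<'E'
from h import *
crop(cv2.imread('pics/w1.png'),215,30,200,150,4,'pics/w1a.png')
crop(cv2.imread('pics/w1.png'),225,190,200,150,4,'pics/w1b.png')
E
```

```text
(no output)
```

View pics/w1a.png

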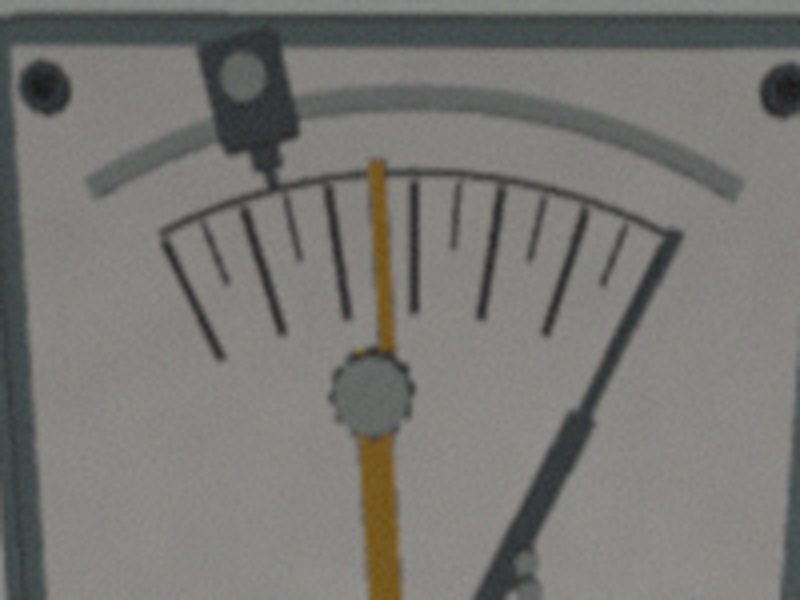

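View pics/w1b.png

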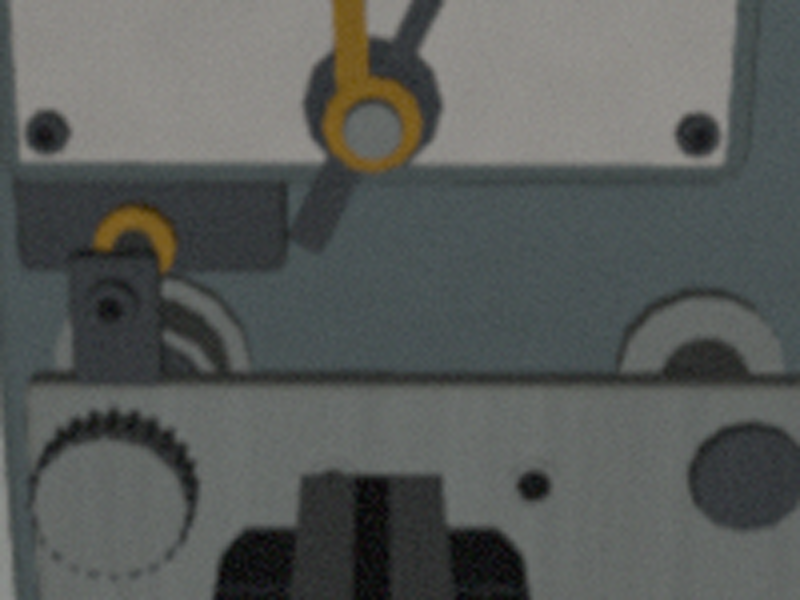

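```bash
cat > k.py <<'E'
from h import *
import json
from scipy.optimize import least_squares
E
python3 - <<'E'
from k import *
p=json.load(open('pics/w1.json'))
A=lambda u,v,z:at_z(p,215+u/4,30+v/4,z)
B=lambda u,v,z:at_z(p,225+u/4,190+v/4,z)
m=[(672,235),(588,208),(503,185),(415,180),(330,182),(243,207),(163,233)]
z=.046
arc=np.array([A(u,v,z)[:2] for u,v in [(672,235),(163,233),(415,173),(330,180),(503,182),(585,200),(245,200)]])
th=[0,.9,.45,.6,.3,.15,.75]
f=lambda x:(x[:2]+x[3]*np.c_[np.cos(x[2]+np.array(th)),np.sin(x[2]+np.array(th))]-arc).ravel()
r=least_squares(f,[.566,.042,.9,.084]); print(r.x,np.degrees(r.x[2]),(r.fun*1e3).round(1))
f2=lambda x:(x[:2]+.084*np.c_[np.cos(x[2]+np.array(th)),np.sin(x[2]+np.array(th))]-arc).ravel()
r2=least_squares(f2,[.566,.042,.9]); print(r2.x,(r2.fun*1e3).round(1))
for zz in (.05,.055,.06): print('hub',zz,B(372,128,zz))
ax=r.x[:2]
def ang(P): return np.arctan2(P[1]-ax[1],P[0]-ax[0])-r.x[2], np.hypot(*(P[:2]-ax))
for zz in (.046,.05,.054,.058):
    print(zz,'tab',ang(A(273,188,zz)),'ptr',ang(A(675,233,zz)),'tel',ang(A(377,162,zz)),'knob', ang(A(373,395,zz+.027)))
print('knob',A(373,395,.081),'press',B(112,505,.072))
E
```

```text
[0.56614881 0.04246841 0.89836124 0.08294693] 51.47230757287637 [-0.5  0.   0.1 -0.2  0.2  0.  -0.2  0.1  0.2  0.2  0.5 -0.3 -0.2  0. ]
[0.56592683 0.0414869  0.8983615 ] [-0.1 -0.1 -0.4 -0.1  0.2  0.1 -0.3  0.2  0.3  0.2  0.8 -0.3 -0.5  0.1]
hub 0.05 [0.56506699 0.03923861 0.05      ]
hub 0.055 [0.5653744  0.04063864 0.055     ]
hub 0.06 [0.56568181 0.04203867 0.06      ]
0.046 tab (np.float64(0.6960603299835989), np.float64(0.08337791633986034)) ptr (np.float64(-0.00840568626337912), np.float64(0.08366920323415572)) tel (np.float64(0.5156903637109155), np.float64(0.08449891422543297)) knob (np.float64(0.5542964623690346), np.float64(0.054533546429920414))
0.05 tab (np.float64(0.693054002920256), np.float64(0.0831158314042797)) ptr (np.float64(-0.0025590611604779934), np.float64(0.08331639335198701)) tel (np.float64(0.5150001485963075), np.float64(0.08424673434692095)) knob (np.float64(0.5522634886429098), np.float64(0.054774199163155374))
0.054 tab (np.float64(0.6900286840317541), np.float64(0.08285450241819999)) ptr (np.float64(0.0033370869586829555), np.float64(0.08296645564107594)) tel (np.float64(0.5143057892993758), np.float64(0.08399459484427788)) knob (np.float64(0.550248308928231), np.float64(0.05501507629611859))
0.058 tab (np.float64(0.6869842486890968), np.float64(0.08259393655714273)) ptr (np.float64(0.009282974801496646), np.float64(0.08261942659700085)) tel (np.float64(0.5136072490596714), np.float64(0.08374249608220573)) knob (np.float64(0.5482507067786954), np.float64(0.055256174894146436))
knob [0.57285421 0.09707332 0.081     ] press [ 0.51419686 -0.00476082  0.072     ]
```

>>> move_arm:
  commands:
    - {"claw": -1, "travel": [3.5, -1.5, 0], "turn": 0}
    - {"claw": -1, "travel": [3.6, -1.4, 0], "turn": 0}
    - {"claw": -1, "travel": [0, 0, 2.0], "turn": 0}
    - {"claw": -1, "travel": [0, 0, 2.0], "turn": 0}
    - {"claw": -1, "travel": [0, 0, 2.0], "turn": 0}

```text
time: 2.87
ee_pos: [0.5496, 0.1033, 0.2693]
tcp_rot: [180.0, -0.0, 77.2]
wrist_force: [0.5, -0.1, -0.1]
opening: 0.0002
```

```bash
cat >> k.py <<'E'
def snap(tag,names=('scene','side','wrist')):
    o=status.get_obs(); print(o['time'],o['ee_pos'].round(4),o['tcp_rot'].round(2),o['wrist_force'].round(2))
    for n in names:
        p=viewer.camera_params(n); im=viewer.camera(n)
        cv2.imwrite(f'pics/{tag}_{n}.png',im)
        json.dump({k:np.array(v).tolist() for k,v in p.items()},open(f'pics/{tag}_{n}.json','w'))
        if n=='scene': crop(im,240,170,200,150,4,f'pics/{tag}_{n}c.png')
        if n=='side': crop(im,220,200,190,140,4,f'pics/{tag}_{n}c.png')
E
python3 -c "
from k import *
snap('a')"
```

```text
2.8667 [0.5496 0.1033 0.2693] [ 1.7996e+02 -1.0000e-02  7.7230e+01] [ 0.5  -0.07 -0.08]
```

View pics/a_wrist.png

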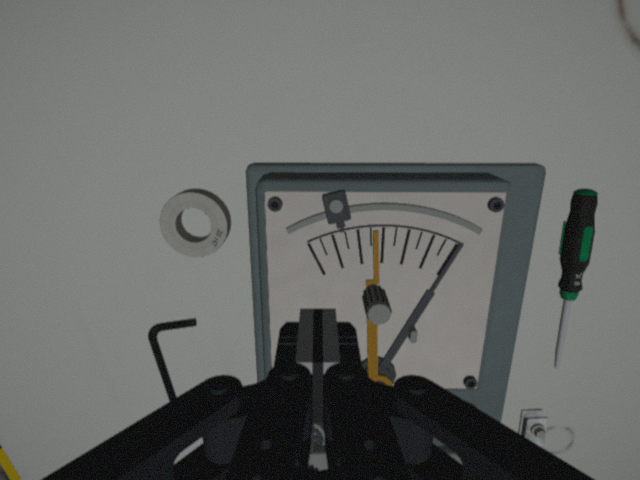

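View pics/a_scenec.png

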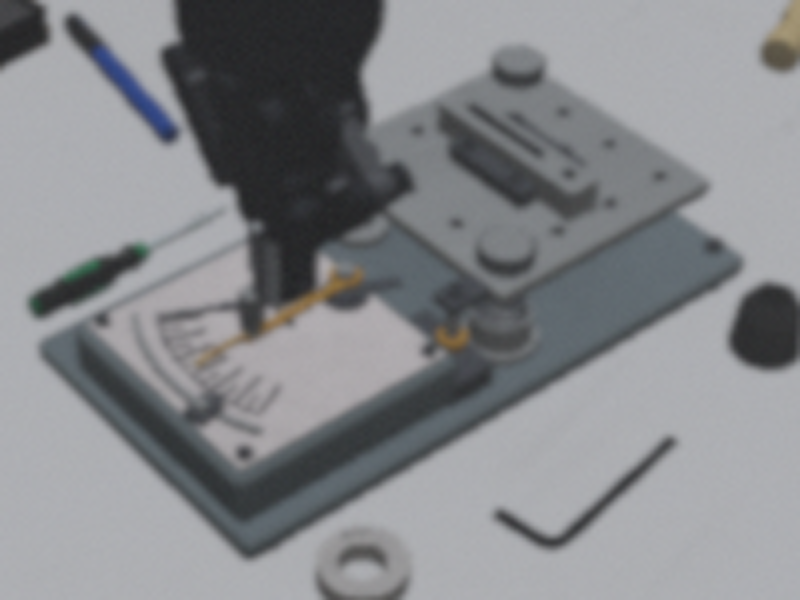

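View pics/a_sidec.png

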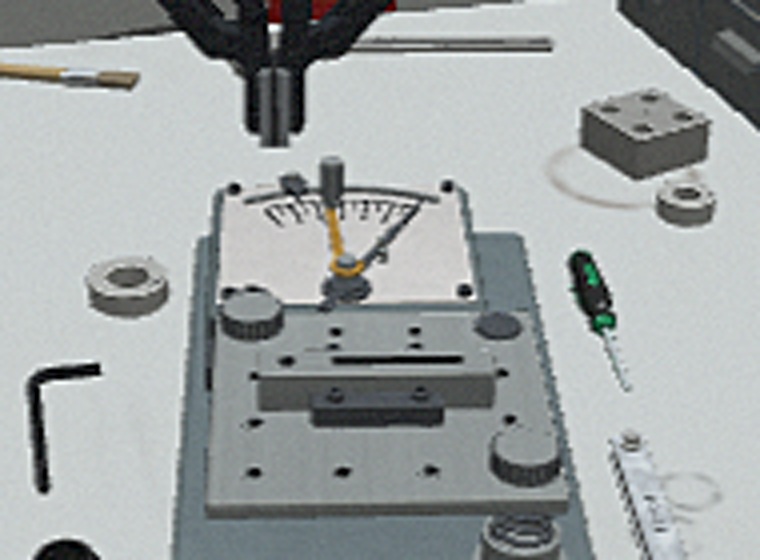

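>>> move_arm:
  commands:
    - {"claw": -1, "travel": [0, 0, 1.4], "turn": 0}
    - {"claw": -1, "travel": [0, 0, 1.4], "turn": 0}
    - {"claw": -1, "travel": [0, 0.3, 0], "turn": 0}
    - {"claw": -1, "travel": [0, 0.3, 0], "turn": 0}
    - {"claw": -1, "travel": [0, 0.3, 0], "turn": 0}

```text
time: 3.43
ee_pos: [0.5592, 0.1003, 0.2435]
tcp_rot: [179.9, -0.0, 77.2]
wrist_force: [0.1, 0.5, -0.3]
opening: -0.0004
```

>>> move_arm:
  commands:
    - {"claw": -1, "travel": [0, 0.3, 0], "turn": 0}
    - {"claw": -1, "travel": [-0.1, 0.3, 0], "turn": 0}
    - {"claw": -1, "travel": [-0.1, 0.3, 0], "turn": 0}

```text
time: 3.68
ee_pos: [0.5674, 0.0964, 0.2426]
tcp_rot: [179.9, -0.0, 77.3]
wrist_force: [-0.1, 1.2, -0.1]
opening: -0.0
```

```bash
python3 -c "
from k import *
snap('b')"
```

```text
3.6833 [0.5674 0.0964 0.2426] [ 1.7995e+02 -2.0000e-02  7.7250e+01] [-0.13  1.23 -0.1 ]
```

View pics/b_wrist.png

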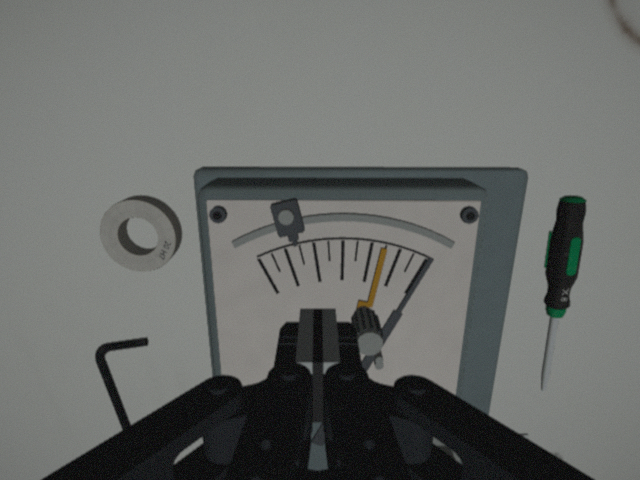

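View pics/b_sidec.png

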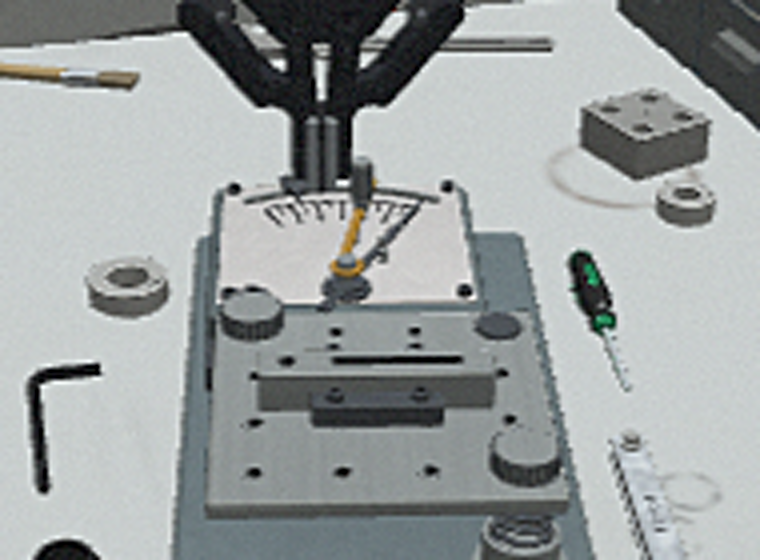

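>>> move_arm:
  commands:
    - {"claw": -1, "travel": [-0.1, 0.3, 0], "turn": 0}
    - {"claw": -1, "travel": [-0.15, 0.3, 0], "turn": 0}
    - {"claw": -1, "travel": [-0.15, 0.3, 0], "turn": 0}
    - {"claw": -1, "travel": [-0.1, 0.2, 0], "turn": 0}
    - {"claw": -1, "travel": [0, 0.1, 0], "turn": 0}

```text
time: 4.25
ee_pos: [0.5777, 0.0887, 0.2418]
tcp_rot: [-180.0, 0.0, 77.2]
wrist_force: [-0.9, -0.4, -0.3]
opening: 0.0
```

```bash
python3 -c "
from k import *
snap('c',('wrist','side'))
crop(cv2.imread('pics/c_wrist.png'),220,200,200,150,4,'pics/c_wc.png')"
```

```text
4.25 [0.5777 0.0887 0.2418] [-1.7999e+02  1.0000e-02  7.7230e+01] [-0.91 -0.43 -0.32]
```

View pics/c_wc.png

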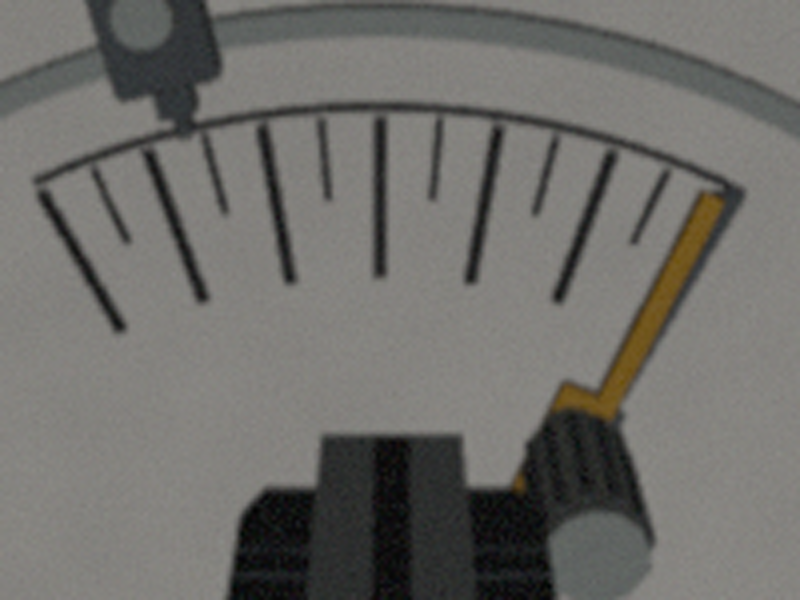

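View pics/c_sidec.png

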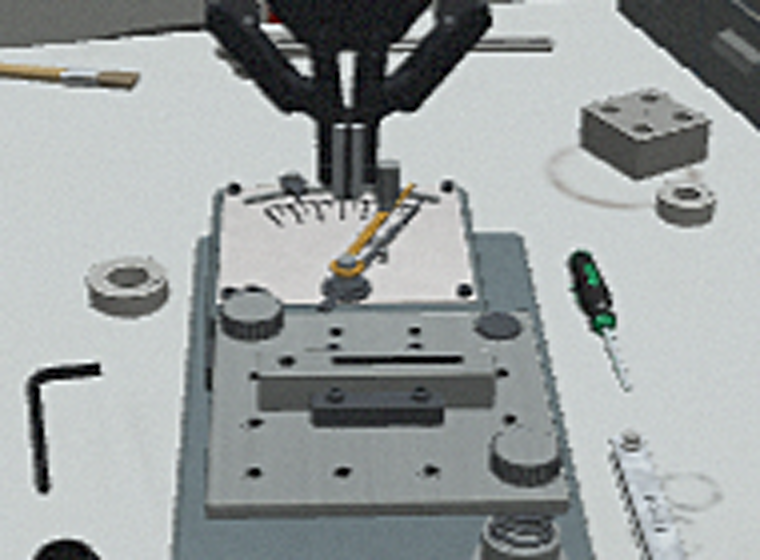

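>>> move_arm:
  commands:
    - {"claw": -1, "travel": [0, 0.1, 0], "turn": 0}
    - {"claw": -1, "travel": [-0.05, 0.1, 0], "turn": 0}
    - {"claw": -1, "travel": [-0.05, 0.1, 0], "turn": 0}

```text
time: 4.6
ee_pos: [0.5802, 0.0874, 0.2418]
tcp_rot: [-180.0, -0.0, 77.3]
wrist_force: [-2.0, 1.6, 0.2]
opening: 0.0
```

```bash
python3 -c "
from k import *
snap('d',('wrist','side'))
crop(cv2.imread('pics/d_wrist.png'),220,200,200,150,4,'pics/d_wc.png')"
```

```text
4.6 [0.5802 0.0874 0.2418] [-179.99   -0.     77.26] [-1.96  1.6   0.2 ]
```

View pics/d_wc.png

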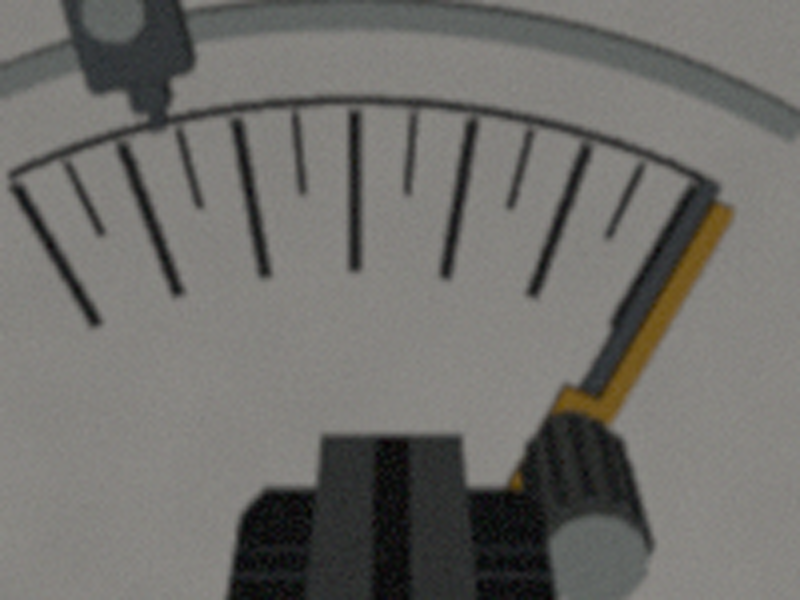

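View pics/d_sidec.png

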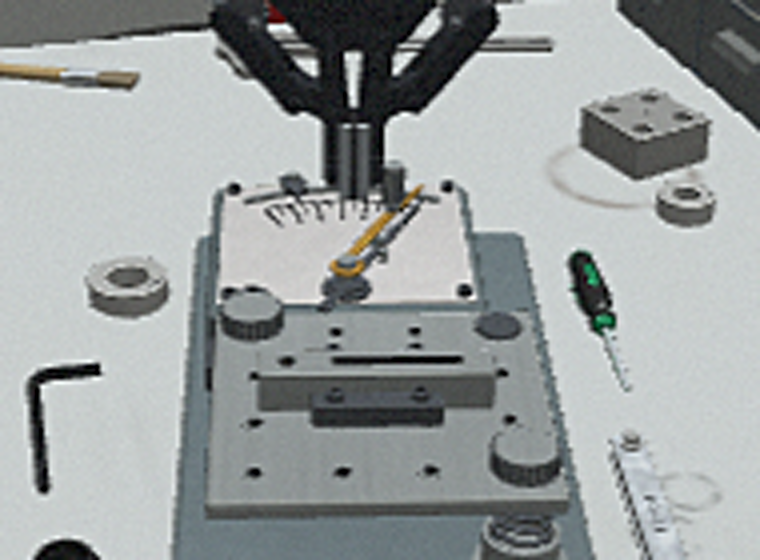

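```bash
python3 - <<'E'
from k import *
p=json.load(open('pics/d_wrist.json')); z0=.8984; ax=np.array([.5661,.0422])
A=lambda u,v,z:at_z(p,220+u/4,200+v/4,z)
m=[A(u,v,.046)[:2] for u,v in [(700,183),(12,177),(355,100)]]
for q,e in zip(m,[0,.9,.45]): d=q-ax; print(np.arctan2(d[1],d[0])-z0-e,np.hypot(*d))
for z in (.05,.054,.058,.062,.066):
    for u,v in [(708,183),(724,207)]:
        d=A(u,v,z)[:2]-ax; print(z,round(np.arctan2(d[1],d[0])-z0,4),np.hypot(*d).round(4))
E
```

```text
-0.00876850180587796 0.08201473991225125
0.008063646793253554 0.08262069785225698
0.002293981914181231 0.0826413202742117
0.05 -0.0018 0.0833
0.05 -0.036 0.0818
0.054 0.0141 0.0842
0.054 -0.0186 0.0827
0.058 0.0297 0.0851
0.058 -0.0016 0.0836
0.062 0.0449 0.0861
0.062 0.015 0.0845
0.066 0.0597 0.0871
0.066 0.0313 0.0855
```

>>> move_arm:
  commands:
    - {"claw": -1, "travel": [0, 0.1, 0], "turn": 0}
    - {"claw": -1, "travel": [0, 0, 0], "turn": 0}

```text
time: 4.87
ee_pos: [0.5808, 0.0873, 0.2416]
tcp_rot: [-179.9, -0.0, 77.3]
wrist_force: [-4.4, 1.5, 0.4]
opening: -0.0
```

```bash
python3 -c "
from k import *
snap('e',('wrist',))
crop(cv2.imread('pics/e_wrist.png'),220,200,200,150,4,'pics/e_wc.png')"
```

```text
4.8667 [0.5808 0.0873 0.2416] [-179.91   -0.     77.27] [-4.38  1.45  0.4 ]
```

View pics/e_wc.png

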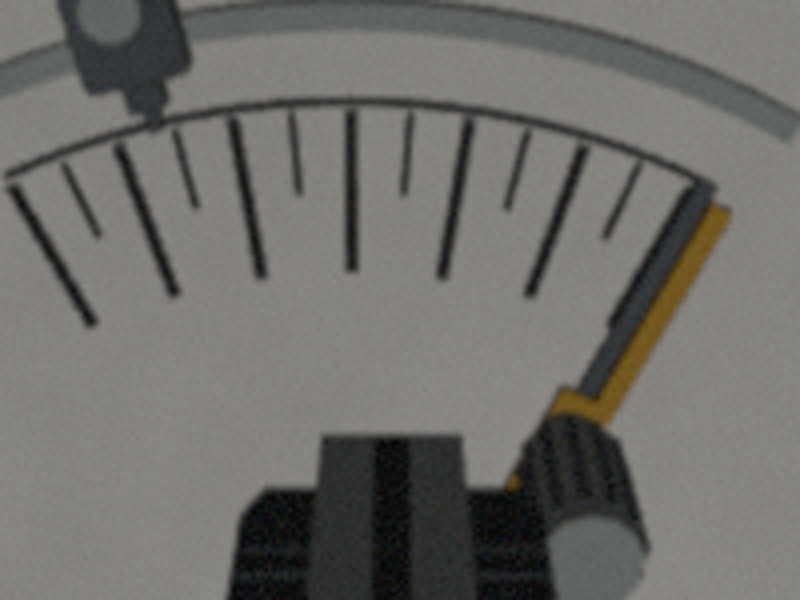

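>>> move_arm:
  commands:
    - {"claw": -1, "travel": [0, -0.8, 0], "turn": 0}
    - {"claw": -1, "travel": [0, -0.8, 0], "turn": 0}
    - {"claw": -1, "travel": [0, 0, -2.0], "turn": 0}
    - {"claw": -1, "travel": [0, 0, -2.0], "turn": 0}
    - {"claw": -1, "travel": [-3.0, 0, 0], "turn": 0}

```text
time: 5.33
ee_pos: [0.5596, 0.0641, 0.2859]
tcp_rot: [179.7, -0.2, 77.4]
wrist_force: [1.1, 1.1, 0.9]
opening: -0.0005
```

>>> move_arm:
  commands:
    - {"claw": -1, "travel": [-3.5, 0.5, 0], "turn": 0}
    - {"claw": -1, "travel": [-3.5, 0.5, 0], "turn": 0}
    - {"claw": -1, "travel": [0, 0, 0], "turn": 0}

```text
time: 5.58
ee_pos: [0.5523, -0.0131, 0.2825]
tcp_rot: [179.9, 0.1, 77.1]
wrist_force: [-0.1, -0.6, -0.1]
opening: -0.0001
```

```bash
python3 -c "
from k import *
snap('f')
"
```

```text
5.5833 [ 0.5523 -0.0131  0.2825] [1.7991e+02 9.0000e-02 7.7060e+01] [-0.11 -0.61 -0.08]
```

View pics/f_wrist.png

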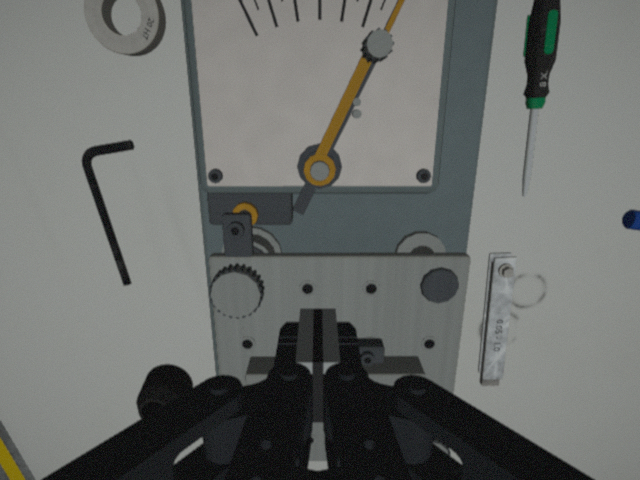

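View pics/f_scenec.png

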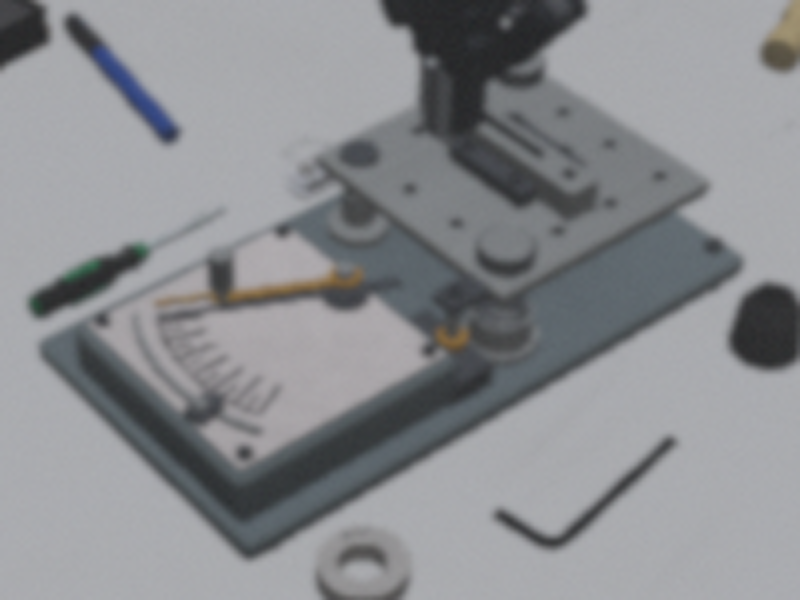

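```bash
python3 - <<'E'
from k import *
p=json.load(open('pics/w1.json'));q=json.load(open('pics/f_wrist.json'));s=viewer.camera_params('scene')
crop(cv2.imread('pics/f_wrist.png'),180,240,100,75,8,'pics/f1.png')
print(at_z(q,236,294,.072),at_z(p,253,316,.072),tri([(q,236,294),(p,253,316)]),tri([(q,236,294),(p,253,316),(s,366.5,230.7)]))
o=status.get_obs();M=R.from_euler('xyz',o['tcp_rot'],degrees=True).as_matrix()
for t in ([.5148,-.0055,.0],):print(M.T@(np.array(t)-o['ee_pos']))
E
```

```text
[ 0.51396184 -0.00452307  0.072     ] [ 0.51424312 -0.00459366  0.072     ] [ 0.51483452 -0.00344449  0.07441768] [ 0.51413228 -0.00450528  0.07198262]
[-0.00495087 -0.03823916  0.28214734]
```

View pics/f1.png

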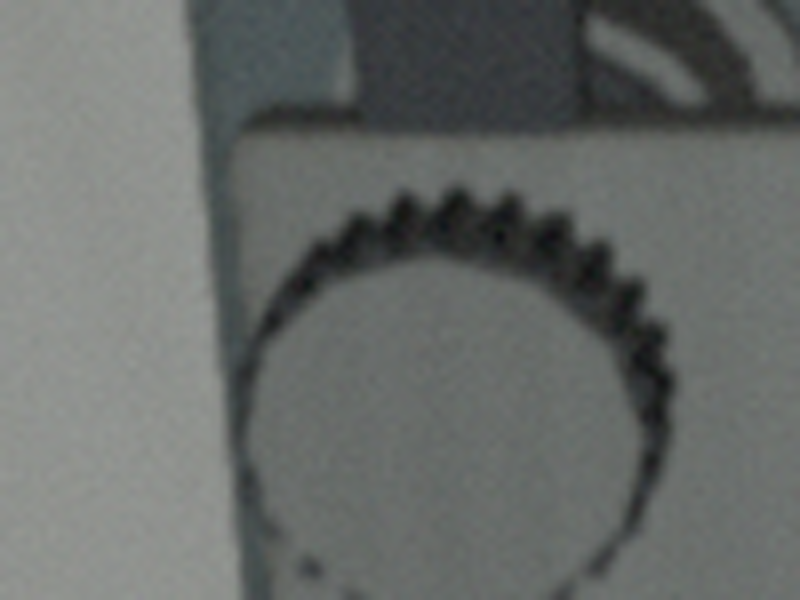

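```bash
python3 - <<'E'
from k import *
o=status.get_obs();print(o['time'],o['ee_pos'],o['tcp_rot'],o['wrist_force'])
E
```

```text
5.7333 [ 0.5529387  -0.00915624  0.28218068] [ 1.79951517e+02 -1.26364922e-02  7.71932922e+01] [ 0.47765243 -0.84070437 -0.1020032 ]
```

>>> move_arm:
  commands:
    - {"claw": -1, "travel": [-0.2, -1.9, 0], "turn": 0}
    - {"claw": -1, "travel": [-0.25, -1.96, 0], "turn": 0}
    - {"claw": -1, "travel": [0, 0, 1.6], "turn": 0}
    - {"claw": -1, "travel": [0, 0, 1.5], "turn": 0}
    - {"claw": -1, "travel": [0, 0, 0], "turn": 0}

```text
time: 6.15
ee_pos: [0.5136, -0.0037, 0.2485]
tcp_rot: [-179.8, 0.0, 77.4]
wrist_force: [0.2, -1.2, 0.2]
opening: 0.0006
```

```bash
python3 -c "
from k import *
snap('g')
o=status.get_obs();print(o['ee_pos'],o['wrist_force'])
"
```

```text
6.15 [ 0.5136 -0.0037  0.2485] [-1.7983e+02  3.0000e-02  7.7350e+01] [ 0.24 -1.18  0.16]
[ 0.51475426 -0.00420745  0.25151333] [-0.63396343 -0.5141637   1.09333303]
```

View pics/g_scenec.png

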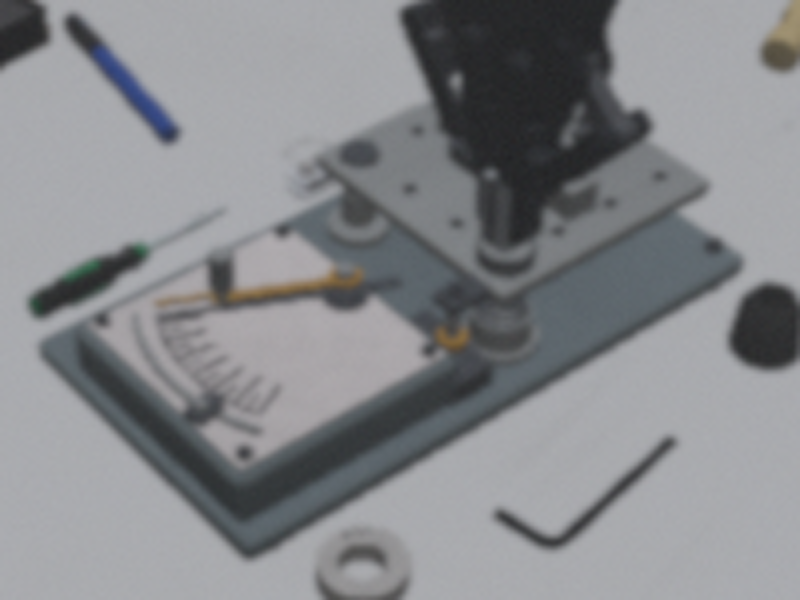

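View pics/g_sidec.png

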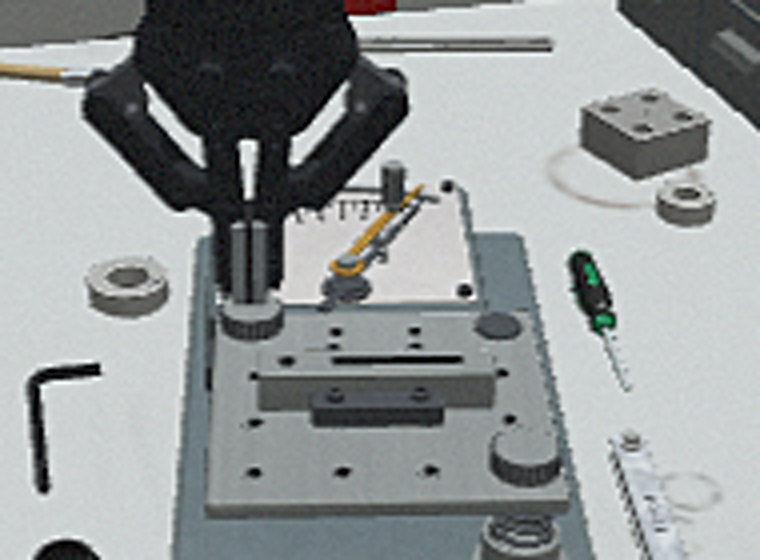

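View pics/g_wrist.png

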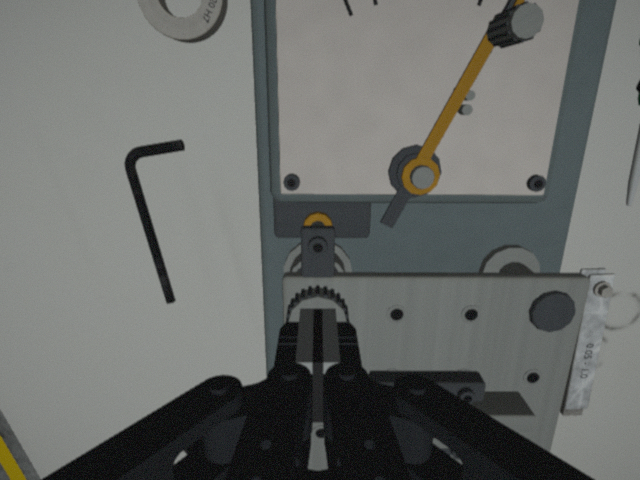

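>>> move_arm:
  commands:
    - {"claw": -1, "travel": [0, 0, 0.3], "turn": 0}
    - {"claw": -1, "travel": [0, 0, 0.2], "turn": 0}
    - {"claw": -1, "travel": [0, 0, 0.2], "turn": 0}
    - {"claw": -1, "travel": [0, 0, 0], "turn": 0}

```text
time: 6.63
ee_pos: [0.5148, -0.0049, 0.2441]
tcp_rot: [180.0, -0.0, 77.3]
wrist_force: [-0.8, 0.8, 5.5]
opening: -0.0005
```

>>> move_arm:
  commands:
    - {"claw": -1, "travel": [0, 0, 0.1], "turn": 0}
    - {"claw": -1, "travel": [0, 0, 0.1], "turn": 0}
    - {"claw": -1, "travel": [0, 0, 0], "turn": 0}

```text
time: 6.88
ee_pos: [0.5146, -0.0049, 0.2425]
tcp_rot: [180.0, -0.0, 77.2]
wrist_force: [-2.1, 0.7, 6.8]
opening: 0.0001
```

>>> move_arm:
  commands:
    - {"claw": -1, "travel": [0, 0, 0.1], "turn": 0}
    - {"claw": -1, "travel": [0, 0, 0.1], "turn": 0}
    - {"claw": -1, "travel": [0, 0, 0], "turn": 0}

```text
time: 7.13
ee_pos: [0.5144, -0.0049, 0.2406]
tcp_rot: [180.0, -0.0, 77.3]
wrist_force: [-3.8, 1.6, 8.2]
opening: -0.0002
```

```bash
python3 -c "
from k import *
snap('i',('scene','wrist'))
o=status.get_obs();print(o['ee_pos'],o['wrist_force'])
"
```

```text
7.1333 [ 0.5144 -0.0049  0.2406] [ 1.800e+02 -3.000e-02  7.725e+01] [-3.77  1.65  8.23]
[ 0.51443893 -0.00488493  0.24076106] [-4.49534284  0.57620448  9.84505993]
```

View pics/i_scenec.png

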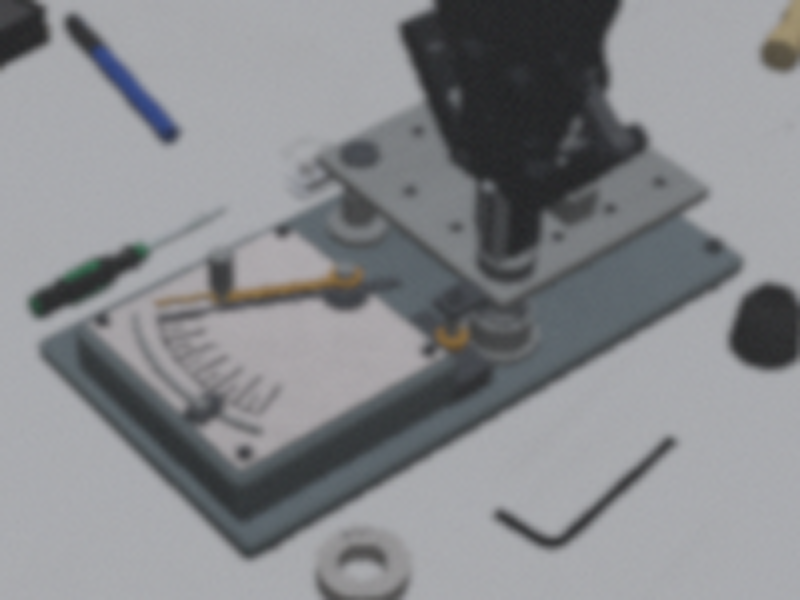

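View pics/i_wrist.png

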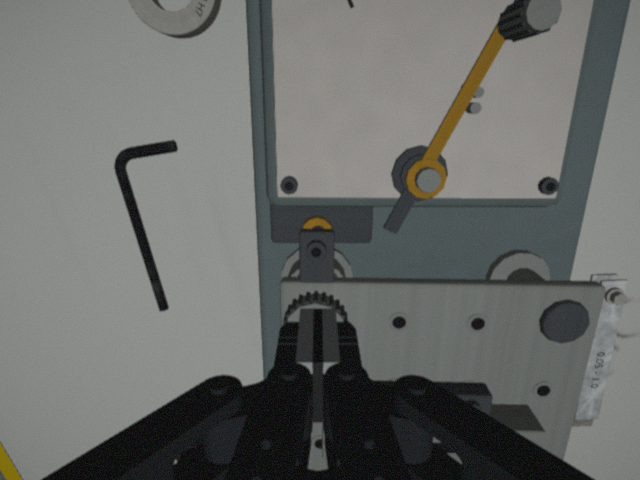

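```bash
python3 -c "
from k import *
a=cv2.imread('pics/g_scene.png');b=cv2.imread('pics/i_scene.png')
o=np.vstack([cv2.resize(x[215:275,300:440],None,fx=5,fy=5,interpolation=2)[:300] for x in (a,b)])
cv2.imwrite('pics/cmp.png',o)
o=status.get_obs();print(o['time'],o['ee_pos'],o['wrist_force'],o['torque'])
"
```

```text
7.2333 [ 0.51443893 -0.00488493  0.24076106] [-4.49534284  0.57620448  9.84505993] [ 0.31285388  0.89658357 -0.01305421]
```

View pics/cmp.png

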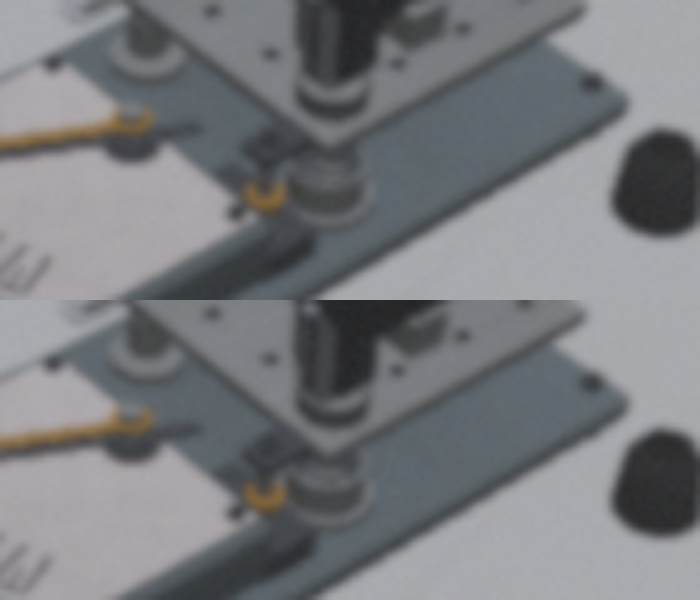

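>>> move_arm:
  commands:
    - {"claw": -1, "travel": [0, 0, 0.1], "turn": 0}
    - {"claw": -1, "travel": [0, 0, 0], "turn": 0}
    - {"claw": -1, "travel": [0, 0, 0], "turn": 0}

```text
time: 7.48
ee_pos: [0.5144, -0.0048, 0.2398]
tcp_rot: [-180.0, -0.0, 77.3]
wrist_force: [-5.3, 1.8, 9.5]
opening: 0.0004
```

```bash
python3 -c "
from k import *
snap('j')
o=status.get_obs();print(o['ee_pos'],o['wrist_force'])
a=cv2.imread('pics/j_scene.png'); crop(a,255,210,160,120,5,'pics/j1.png')
"
```

```text
7.4833 [ 0.5144 -0.0048  0.2398] [-1.7999e+02 -3.0000e-02  7.7250e+01] [-5.29  1.83  9.51]
[ 0.5143599  -0.0048314   0.23982964] [-5.42561189  2.09703476  9.00136704]
```

View pics/j1.png

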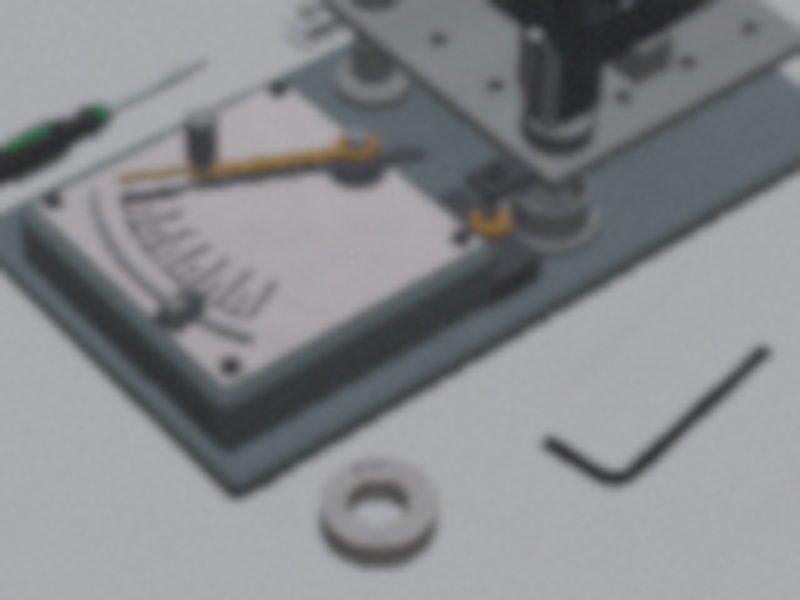

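View pics/j_sidec.png

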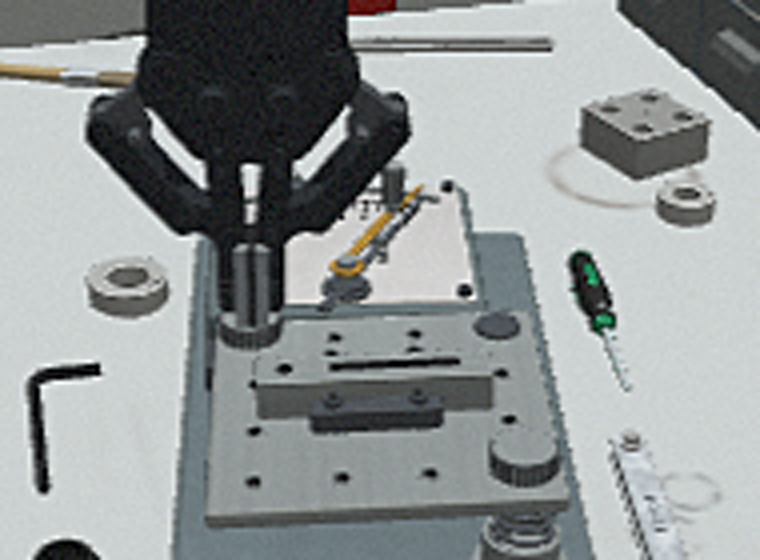

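View pics/j_wrist.png

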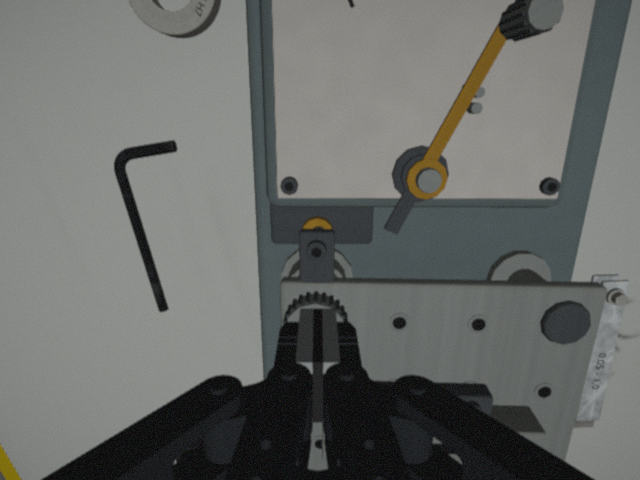

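>>> move_arm:
  commands:
    - {"claw": -1, "travel": [0, 0, 0.1], "turn": 0}
    - {"claw": -1, "travel": [0, 0, 0], "turn": 0}
    - {"claw": -1, "travel": [0, 0, 0], "turn": 0}

```text
time: 7.88
ee_pos: [0.5143, -0.0048, 0.2389]
tcp_rot: [-180.0, -0.0, 77.3]
wrist_force: [-5.7, 2.4, 9.1]
opening: -0.0001
```

```bash
cat >> k.py <<'E'
def dial(tag):
    snap(tag,('scene',))
    a=cv2.imread(f'pics/{tag}_scene.png')
    x=cv2.resize(a[225:290,260:340],None,fx=6,fy=6,interpolation=2)
    y=cv2.resize(a[215:265,340:390],None,fx=6,fy=6,interpolation=2)
    o=np.zeros((390,780,3),np.uint8);o[:,:480]=x;o[:300,480:]=y
    cv2.imwrite(f'pics/{tag}_d.png',o)
E
python3 -c "
from k import *
dial('l')"
```

```text
7.8833 [ 0.5143 -0.0048  0.2389] [-1.7999e+02 -3.0000e-02  7.7250e+01] [-5.68  2.39  9.14]
```

View pics/l_d.png

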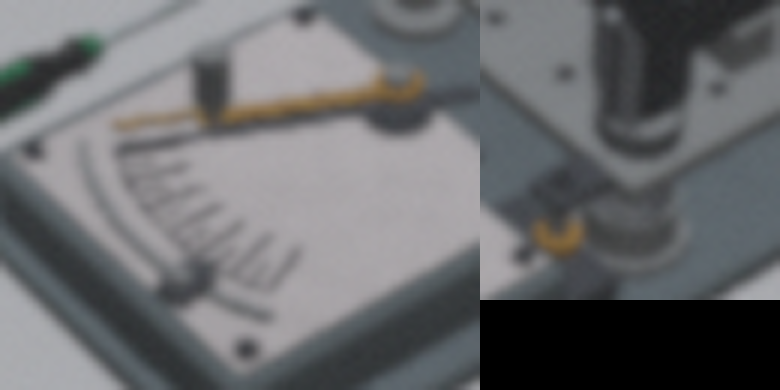

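```bash
python3 -c "
from k import *
s=viewer.camera_params('scene')
print(at_z(s,366.6,244,.059),proj(s,[.50,-.005,.06]),proj(s,[.5,-.005,.05]))
ax=np.array([.5661,.0422])
for z in (.05,.058):
  for a in (0,.1,.2,.69): t=.8984+a; print(z,a,((proj(s,[*(ax+.084*np.array([np.cos(t),np.sin(t)])),z])-[260,225])*6).round(0))
"
```

```text
[0.50195347 0.01159309 0.059     ] [373.02786908 239.10874736] [372.6209732  243.46433813]
0.05 0 [112. 143.]
0.05 0.1 [118. 162.]
0.05 0.2 [127. 180.]
0.05 0.69 [212. 259.]
0.058 0 [110. 122.]
0.058 0.1 [117. 141.]
0.058 0.2 [126. 159.]
0.058 0.69 [211. 238.]
```

>>> move_arm:
  commands:
    - {"claw": -1, "travel": [0, 0, 0.1], "turn": 0}
    - {"claw": -1, "travel": [0, 0, 0], "turn": 0}
    - {"claw": -1, "travel": [0, 0, 0], "turn": 0}

```text
time: 8.18
ee_pos: [0.5142, -0.0048, 0.2379]
tcp_rot: [-180.0, -0.0, 77.3]
wrist_force: [-5.8, 1.7, 10.9]
opening: -0.0001
```

```bash
python3 -c "
from k import *
dial('m')"
```

```text
8.1833 [ 0.5142 -0.0048  0.2379] [-1.7998e+02 -3.0000e-02  7.7260e+01] [-5.83  1.74 10.9 ]
```

View pics/m_d.png

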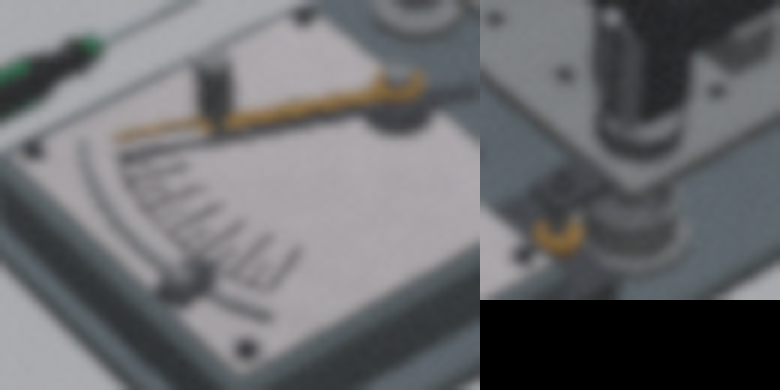

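>>> move_arm:
  commands:
    - {"claw": -1, "travel": [0, 0, 0.1], "turn": 0}
    - {"claw": -1, "travel": [0, 0, 0], "turn": 0}
    - {"claw": -1, "travel": [0, 0, 0], "turn": 0}

```text
time: 8.48
ee_pos: [0.5142, -0.0048, 0.2369]
tcp_rot: [-180.0, -0.0, 77.3]
wrist_force: [-6.8, 2.0, 10.7]
opening: -0.0003
```

```bash
python3 -c "
from k import *
dial('n')"
```

```text
8.4833 [ 0.5142 -0.0048  0.2369] [-1.7997e+02 -3.0000e-02  7.7260e+01] [-6.82  2.01 10.7 ]
```

View pics/n_d.png

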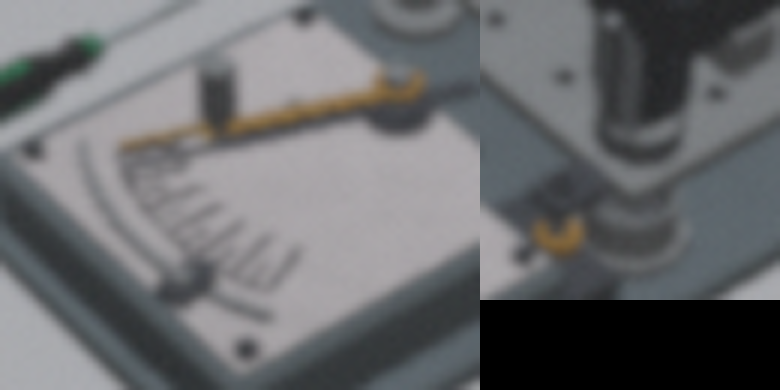

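>>> move_arm:
  commands:
    - {"claw": -1, "travel": [0, -0.03, 0.1], "turn": 0}
    - {"claw": -1, "travel": [0, -0.03, 0.1], "turn": 0}
    - {"claw": -1, "travel": [0, -0.02, 0.1], "turn": 0}
    - {"claw": -1, "travel": [0, 0, 0], "turn": 0}
    - {"claw": -1, "travel": [0, 0, 0], "turn": 0}

```text
time: 8.95
ee_pos: [0.5137, -0.0047, 0.2342]
tcp_rot: [180.0, -0.0, 77.3]
wrist_force: [-5.9, 1.4, 12.6]
opening: 0.0001
```

```bash
python3 -c "
from k import *
dial('o')"
```

```text
8.95 [ 0.5137 -0.0047  0.2342] [ 1.7997e+02 -4.0000e-02  7.7250e+01] [-5.93  1.41 12.65]
```

View pics/o_d.png

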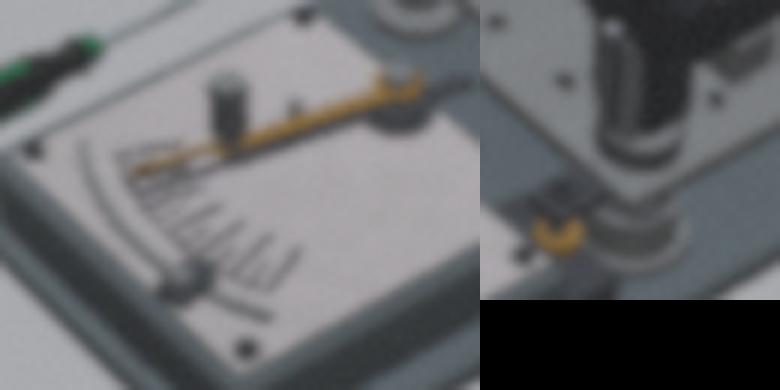

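>>> move_arm:
  commands:
    - {"claw": -1, "travel": [0, -0.02, 0.1], "turn": 0}
    - {"claw": -1, "travel": [0, -0.02, 0.1], "turn": 0}
    - {"claw": -1, "travel": [0, -0.02, 0.1], "turn": 0}
    - {"claw": -1, "travel": [0, 0, 0], "turn": 0}
    - {"claw": -1, "travel": [0, 0, 0], "turn": 0}

```text
time: 9.42
ee_pos: [0.5133, -0.0046, 0.2315]
tcp_rot: [179.9, -0.0, 77.3]
wrist_force: [-5.0, 0.8, 13.4]
opening: 0.0003
```

```bash
python3 -c "
from k import *
dial('q');snap('q',('wrist','side'))"
```

```text
9.4167 [ 0.5133 -0.0046  0.2315] [ 1.7993e+02 -4.0000e-02  7.7250e+01] [-5.04  0.79 13.44]
9.4667 [ 0.5133 -0.0045  0.2316] [ 1.7992e+02 -5.0000e-02  7.7260e+01] [-5.36  0.3  13.36]
```

View pics/q_d.png

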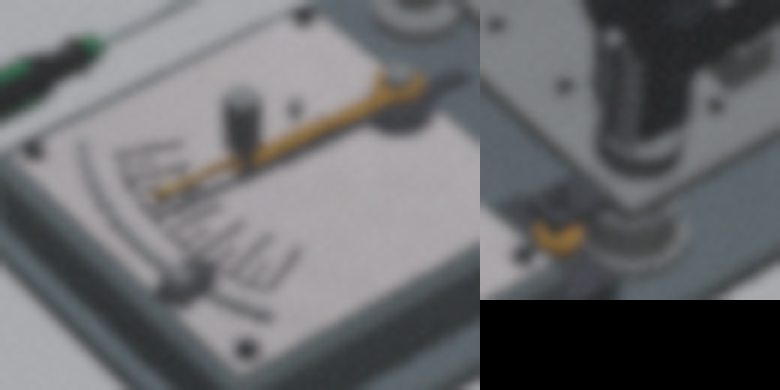

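View pics/q_wrist.png

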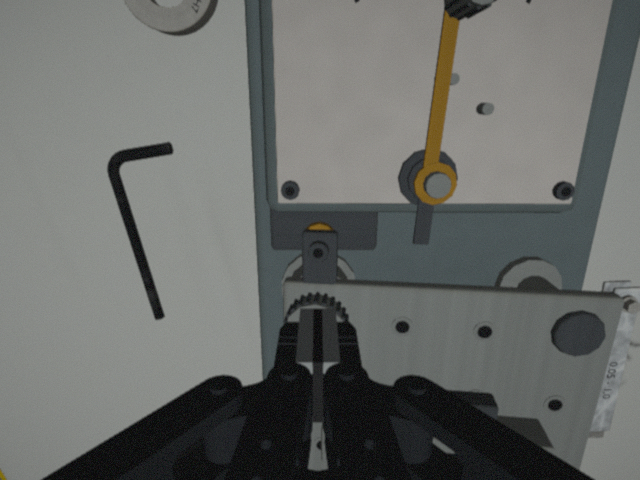

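View pics/q_sidec.png

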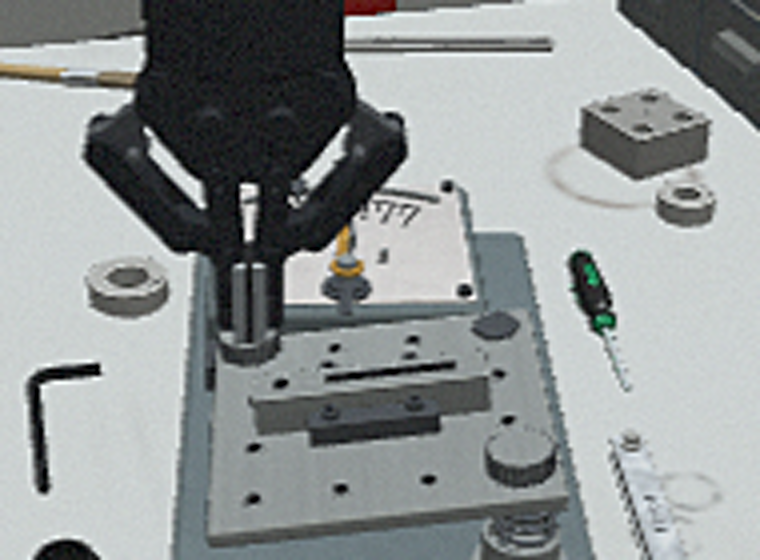

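```bash
cat >> k.py <<'E'
AX=np.array([.5661,.0422]);Z0=.8984
S=viewer.camera_params('scene')
def tipang(u,v,z=.058):   # u,v in _d image
    P=at_z(S,260+u/6,225+v/6,z); d=P[:2]-AX; return round(float(np.arctan2(d[1],d[0])-Z0),4),round(float(np.hypot(*d)),4)
E
python3 -c "
from k import *
for u,v in [(114,125),(117,138),(120,147),(134,172),(155,195)]: print(tipang(u,v),tipang(u,v,.060))
for z in (.048,.05,.054): print('tab?',[tipang(u,v,z) for u,v in [(205,265),(210,262)]])
print(tipang(117,146,.05))
a=cv2.imread('pics/q_scene.png');crop(a,275,240,50,40,14,'pics/q1.png')
"
```

```text
(0.0194, 0.0832) (0.0465, 0.0836)
(0.0877, 0.0836) (0.1141, 0.0841)
(0.1351, 0.0838) (0.1609, 0.0844)
(0.2715, 0.084) (0.2956, 0.0849)
(0.4078, 0.0837) (0.4298, 0.0848)
tab? [(0.6746, 0.0856), (0.6782, 0.0838)]
tab? [(0.6907, 0.0871), (0.6945, 0.0854)]
tab? [(0.7212, 0.0903), (0.7255, 0.0885)]
(0.021, 0.0828)
```

View pics/q1.png

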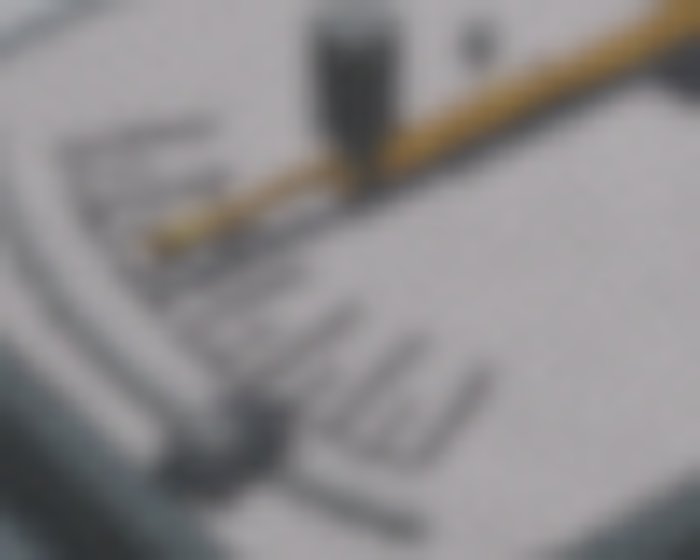

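```bash
python3 -c "
from k import *
def wa(tag,hub,pt,z=.058):
    p=json.load(open(f'pics/{tag}_wrist.json')); a=at_z(p,*hub,z);b=at_z(p,*pt,z);d=(b-a)[:2]
    print(tag,np.arctan2(d[1],d[0])-Z0,a[:2],np.hypot(*d))
for t in 'giq':
    crop(cv2.imread(f'pics/{t}_wrist.png'),370,0,200,250,3,f'pics/w{t}.png') 
o=np.hstack([cv2.imread(f'pics/w{t}.png')[:,:390] for t in 'iq']);cv2.imwrite('pics/wiq.png',cv2.resize(o,None,fx=.8,fy=.8))
"
```

```text
(no output)
```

View pics/wiq.png

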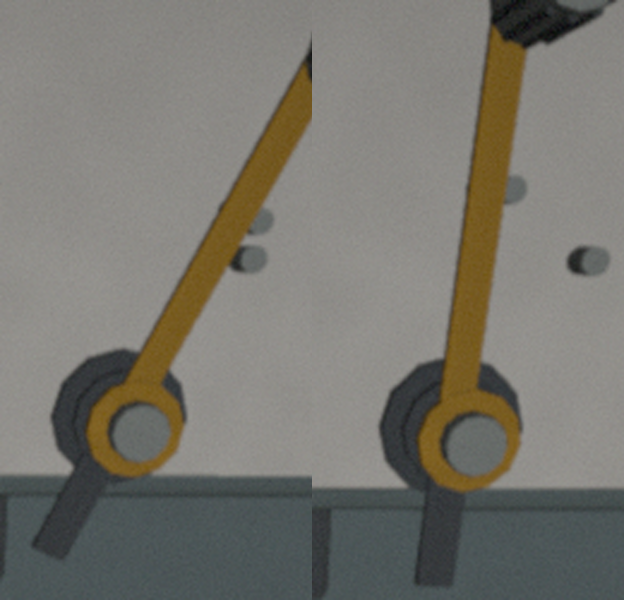

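```bash
cat >> k.py <<'E'
def wdir(tag,A,B,z=.058,x0=370,s=2.4):
    p=json.load(open(f'pics/{tag}_wrist.json')); a=at_z(p,x0+A[0]/s,A[1]/s,z);b=at_z(p,x0+B[0]/s,B[1]/s,z);d=(b-a)[:2]
    return round(float(np.arctan2(d[1],d[0])-Z0),4)
E
python3 -c "
from k import *
print(wdir('i',(130,375),(303,62)), wdir('q',(442-312,400),(490-312,28)))
print('tails',wdir('i',(34,545),(75,470),.05),wdir('i',(62,558),(103,483),.05), wdir('q',(415-312,585),(430-312,490),.05),wdir('q',(452-312,585),(464-312,495),.05))
"
```

```text
0.0058 0.4044
tails 0.01 0.0194 0.3762 0.4113
```

>>> move_arm:
  commands:
    - {"claw": -1, "travel": [0, -0.02, 0.1], "turn": 0}
    - {"claw": -1, "travel": [0, -0.02, 0.1], "turn": 0}
    - {"claw": -1, "travel": [0, -0.02, 0.1], "turn": 0}
    - {"claw": -1, "travel": [0, -0.02, 0.1], "turn": 0}
    - {"claw": -1, "travel": [0, 0, 0], "turn": 0}

```text
time: 9.98
ee_pos: [0.5128, -0.0044, 0.2279]
tcp_rot: [179.8, -0.1, 77.2]
wrist_force: [-3.7, 0.9, 15.3]
opening: 0.0001
```

>>> move_arm:
  commands:
    - {"claw": -1, "travel": [0, 0, 0], "turn": 0}

```text
time: 10.07
ee_pos: [0.5128, -0.0044, 0.228]
tcp_rot: [179.8, -0.1, 77.3]
wrist_force: [-3.7, 1.2, 14.8]
opening: -0.0002
```

```bash
cat >> k.py <<'E'
def both(t):
    dial(t);snap(t,('wrist',))
    a=cv2.imread(f'pics/{t}_scene.png');A=cv2.resize(a[240:280,275:325],None,fx=9,fy=9,interpolation=2)
    w=cv2.imread(f'pics/{t}_wrist.png');W=cv2.resize(w[0:250,370:500],None,fx=2.4,fy=2.4,interpolation=2)
    o=np.zeros((600,770,3),np.uint8);o[:,:312]=W;o[:360,320:]=A;cv2.imwrite(f'pics/{t}_2.png',o)
def s2(u,v,z=.058): return tipang((275-260+(u-320)/9)*6,(240-225+v/9)*6,z)
E
python3 -c "
from k import *
both('r')"
```

```text
10.0667 [ 0.5128 -0.0044  0.228 ] [ 1.7985e+02 -5.0000e-02  7.7250e+01] [-3.72  1.18 14.79]
10.1167 [ 0.5128 -0.0044  0.228 ] [ 1.7985e+02 -5.0000e-02  7.7250e+01] [-3.39  0.85 14.9 ]
```

View pics/r_2.png

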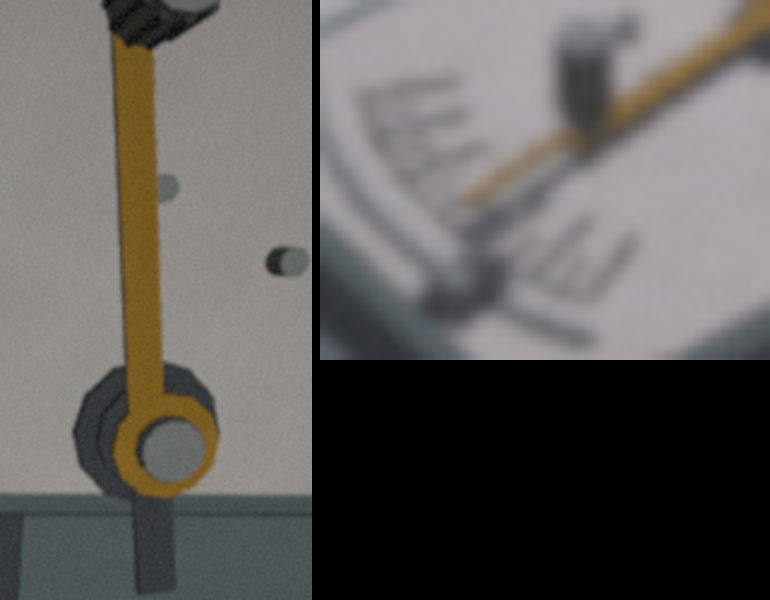

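```bash
python3 -c "
from k import *
print(s2(465,205), wdir('r',(128,400),(112,35)))
print('tails',wdir('r',(137,592),(133,500),.05),wdir('r',(175,590),(173,500),.05))
"
```

```text
(0.5948, 0.0852) 0.577
tails 0.5768 0.5692
```

>>> move_arm:
  commands:
    - {"claw": -1, "travel": [0, -0.01, 0.05], "turn": 0}
    - {"claw": -1, "travel": [0, -0.01, 0.05], "turn": 0}
    - {"claw": -1, "travel": [0, -0.01, 0.05], "turn": 0}
    - {"claw": -1, "travel": [0, 0, 0], "turn": 0}
    - {"claw": -1, "travel": [0, 0, 0], "turn": 0}

```text
time: 10.58
ee_pos: [0.5127, -0.0044, 0.2267]
tcp_rot: [179.8, -0.1, 77.2]
wrist_force: [-3.7, 1.5, 14.8]
opening: -0.0001
```

```bash
python3 -c "
from k import *
both('t')
for tag,(u,v) in {'e':(155,127),'d':(157,126),'c':(185,132)}.items():
  p=json.load(open(f'pics/{tag}_wrist.json'))
  for z in (.046,.05,.054):
    d=at_z(p,220+u/4,200+v/4,z)[:2]-AX; print(tag,z,np.arctan2(d[1],d[0])-Z0,np.hypot(*d))
"
```

```text
10.5833 [ 0.5127 -0.0044  0.2267] [ 1.7982e+02 -6.0000e-02  7.7250e+01] [-3.7   1.54 14.8 ]
10.6333 [ 0.5127 -0.0044  0.2267] [ 1.7982e+02 -6.0000e-02  7.7250e+01] [-3.08  1.05 15.59]
e 0.046 0.7047345519474947 0.08240827380188638
e 0.05 0.6941053673176468 0.08347213345211427
e 0.054 0.6837448491434667 0.08454518579778603
d 0.046 0.7067190838611125 0.08247894289059375
d 0.05 0.6962042352087482 0.08354083554036358
d 0.054 0.6859544414353459 0.08461173221059971
c 0.046 0.7035859849936016 0.08245176402868133
c 0.05 0.6938633439437515 0.08354881838317654
c 0.054 0.6843935921053858 0.08465356545591411
```

View pics/t_2.png

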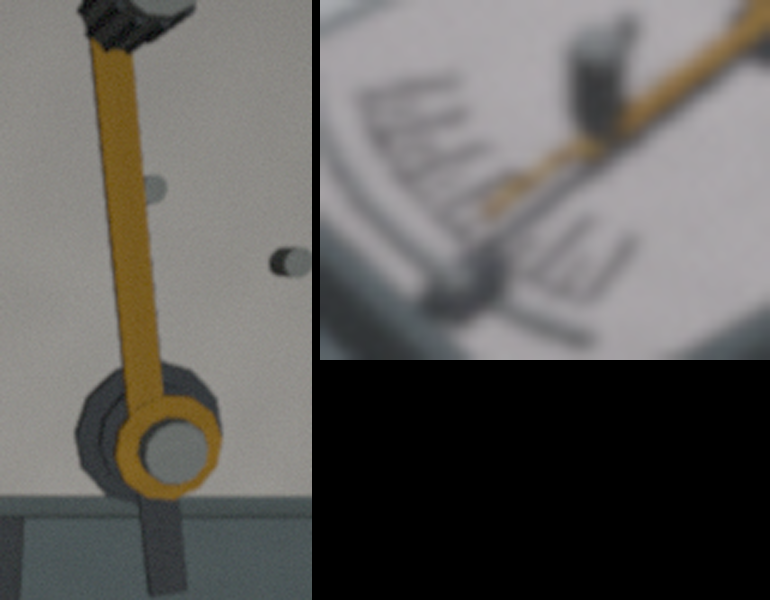

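```bash
python3 -c "
from k import *
print(s2(483,216), wdir('t',(128,405),(92,42)))
print('tails',wdir('t',(149,595),(140,500),.05),wdir('t',(187,592),(178,502),.05))
"
```

```text
(0.6475, 0.0851) 0.6312
tails 0.6278 0.6446
```

>>> move_arm:
  commands:
    - {"claw": -1, "travel": [0, 0, 0.04], "turn": 0}
    - {"claw": -1, "travel": [0, 0, 0.04], "turn": 0}
    - {"claw": -1, "travel": [0, 0, 0], "turn": 0}
    - {"claw": -1, "travel": [0, 0, 0], "turn": 0}

```text
time: 11.02
ee_pos: [0.5127, -0.0044, 0.2259]
tcp_rot: [179.8, -0.1, 77.2]
wrist_force: [-4.5, 0.9, 16.4]
opening: 0.0
```

```bash
python3 -c "
from k import *
both('u')
"
```

```text
11.0167 [ 0.5127 -0.0044  0.2259] [ 1.7981e+02 -6.0000e-02  7.7250e+01] [-4.53  0.89 16.45]
11.0667 [ 0.5127 -0.0044  0.2259] [ 1.7982e+02 -6.0000e-02  7.7250e+01] [-4.3   0.71 16.33]
```

View pics/u_2.png

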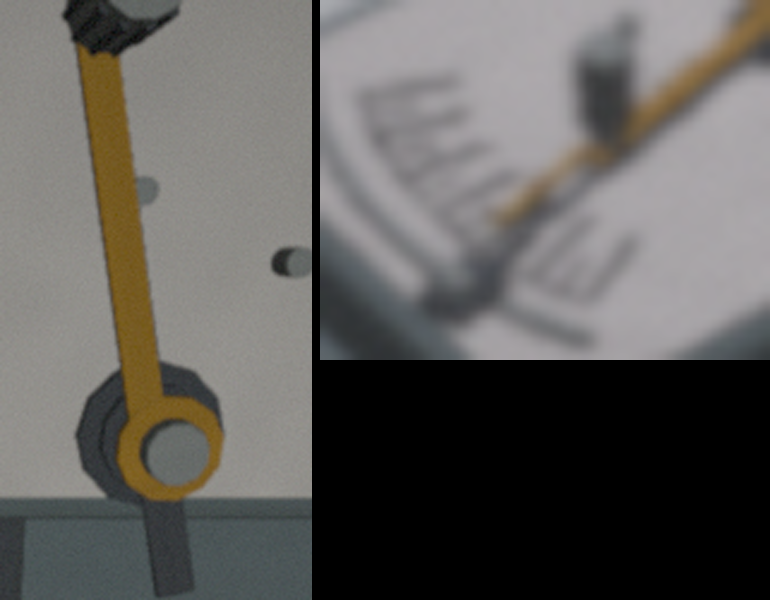

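```bash
python3 -c "
from k import *
print(s2(496,222), wdir('u',(126,400),(79,45)))
print('tails',wdir('u',(156,596),(143,505),.05),wdir('u',(193,592),(182,502),.05))
"
```

```text
(0.6815, 0.0848) 0.6629
tails 0.6736 0.6666
```

>>> move_arm:
  commands:
    - {"claw": -1, "travel": [0, 0, 0.03], "turn": 0}
    - {"claw": -1, "travel": [0, 0, 0], "turn": 0}
    - {"claw": -1, "travel": [0, 0, 0], "turn": 0}

```text
time: 11.37
ee_pos: [0.5127, -0.0044, 0.2256]
tcp_rot: [179.8, -0.1, 77.2]
wrist_force: [-3.4, 0.3, 16.8]
opening: 0.0
```

```bash
python3 -c "
from k import *
both('v')
"
```

```text
11.3667 [ 0.5127 -0.0044  0.2256] [ 1.7981e+02 -6.0000e-02  7.7250e+01] [-3.44  0.35 16.79]
11.4167 [ 0.5127 -0.0044  0.2257] [ 1.7981e+02 -6.0000e-02  7.7250e+01] [-4.07  0.72 16.09]
```

View pics/v_2.png

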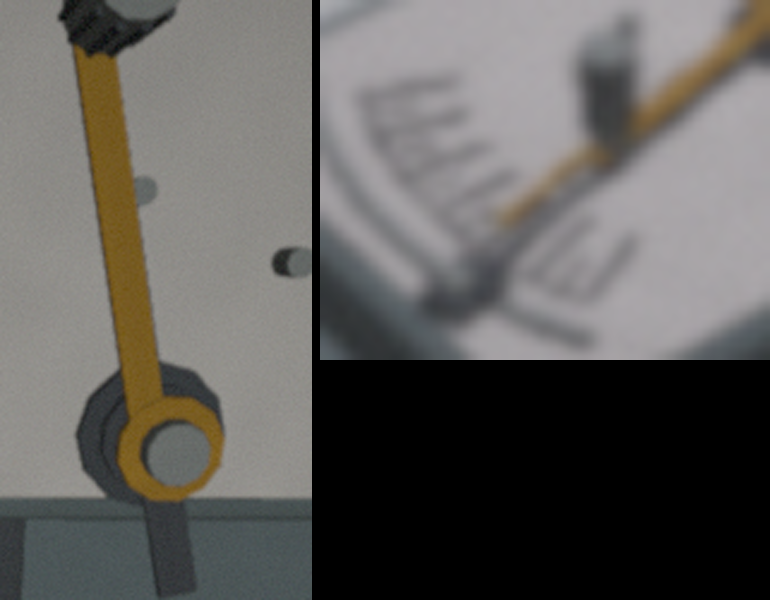

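```bash
python3 -c "
from k import *
print(s2(500,224), wdir('v',(126,400),(75,45)))
print('tails',wdir('v',(159,596),(145,505),.05),wdir('v',(196,592),(183,502),.05))
"
```

```text
(0.6923, 0.0848) 0.6737
tails 0.6843 0.6875
```

>>> move_arm:
  commands:
    - {"claw": -1, "travel": [0, 0, 0.015], "turn": 0}
    - {"claw": -1, "travel": [0, 0, 0], "turn": 0}
    - {"claw": -1, "travel": [0, 0, 0], "turn": 0}

```text
time: 11.72
ee_pos: [0.5127, -0.0044, 0.2255]
tcp_rot: [179.8, -0.1, 77.3]
wrist_force: [-4.1, 0.5, 17.3]
opening: -0.0001
```

>>> move_arm:
  commands:
    - {"claw": -1, "travel": [0, 0.02, -0.4], "turn": 0}
    - {"claw": -1, "travel": [0, 0.04, -0.4], "turn": 0}
    - {"claw": -1, "travel": [0, 0.04, -0.4], "turn": 0}
    - {"claw": -1, "travel": [0, 0.04, -0.4], "turn": 0}
    - {"claw": -1, "travel": [0, 0, -0.4], "turn": 0}

```text
time: 12.13
ee_pos: [0.5141, -0.0048, 0.2445]
tcp_rot: [179.8, -0.0, 77.2]
wrist_force: [2.7, -1.0, 2.6]
opening: 0.0003
```

>>> move_arm:
  commands:
    - {"claw": -1, "travel": [0, 0, -0.4], "turn": 0}
    - {"claw": -1, "travel": [0, 0, -0.8], "turn": 0}
    - {"claw": -1, "travel": [0, 0, -2], "turn": 0}
    - {"claw": -1, "travel": [0, 0, -3], "turn": 0}
    - {"claw": -1, "travel": [0, 0, -2], "turn": 0}

```text
time: 12.55
ee_pos: [0.5133, -0.0047, 0.3272]
tcp_rot: [180.0, -0.0, 77.2]
wrist_force: [-0.0, 0.6, 0.5]
opening: -0.0001
```

>>> move_arm:
  commands:
    - {"claw": -1, "travel": [2, 2.0, 0], "turn": 0}
    - {"claw": -1, "travel": [2, 2.0, 0], "turn": 0}
    - {"claw": -1, "travel": [0, 0.5, 0], "turn": 0}
    - {"claw": -1, "travel": [0, 0, 0], "turn": 0}
    - {"claw": -1, "travel": [0, 0, 0], "turn": 0}

```text
time: 12.97
ee_pos: [0.566, 0.0243, 0.3247]
tcp_rot: [-179.9, 0.0, 77.3]
wrist_force: [0.3, -0.5, 0.8]
opening: 0.0
```

```bash
python3 -c "
from k import *
snap('x')
crop(cv2.imread('pics/x_wrist.png'),215,30,200,150,4,'pics/x1.png')
"
```

```text
12.9667 [0.566  0.0243 0.3247] [-1.799e+02  3.000e-02  7.726e+01] [ 0.32 -0.54  0.8 ]
```

View pics/x_wrist.png

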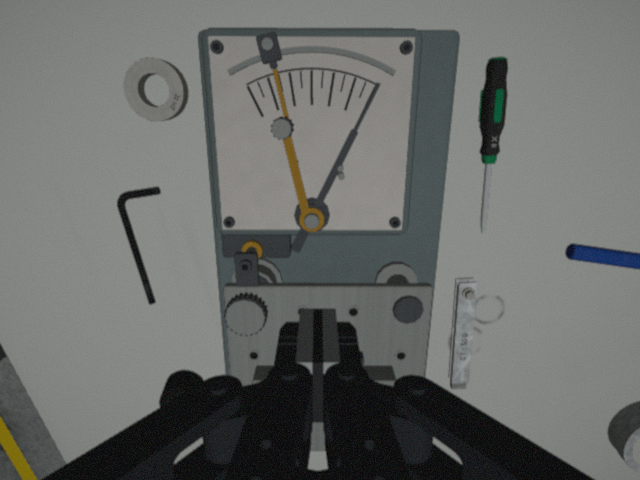

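View pics/x1.png

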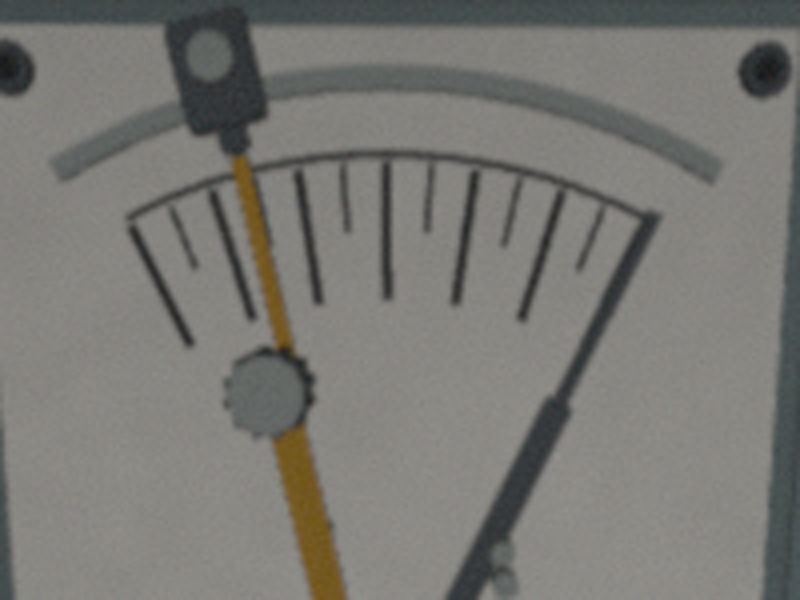

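View pics/x_sidec.png

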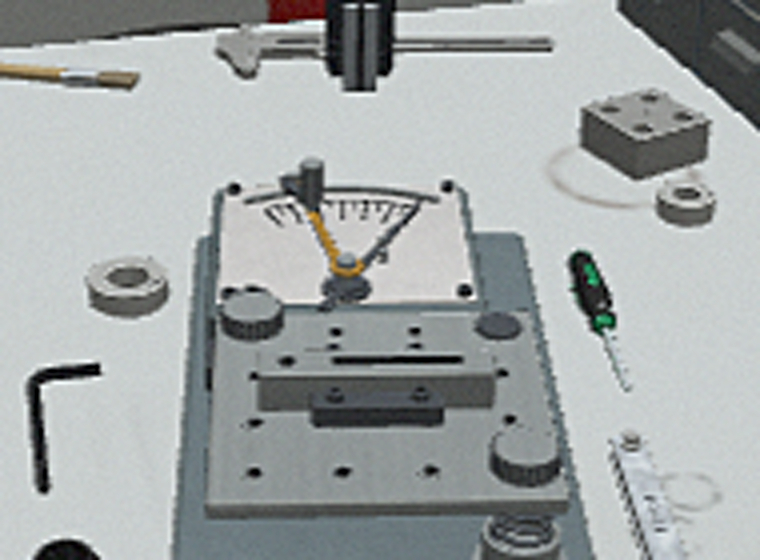

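```bash
python3 -c "
from k import *
o=status.get_obs();print(o['time'],o['wrist_force'])
print(bot.job_done())"
```

```text
13.1167 [-0.59963596 -0.15829261  0.55257057]
the job is handed in; nothing more can be done
None
```

The corner spring check is done and handed in at 13.1 s of robot time, well within the 54 s limit; no verdict comes back.

- **Maximum hand:** I pushed it by its knob with the shut fingertip until it stopped against the pointer at zero. The force reached about 4–5 N at the stop.
- **Press:** I pressed the head beside the gauge down in steps that shrank to 0.15 mm, following the pointer in the scene and wrist cameras. The wrist force peaked at about 18 N, mostly vertical. I then let the corner spring back up.
- **Last checks:** The final wrist picture shows the maximum hand's tip lined up with the inner tip of the set tab. The tab measures about 0.69 rad. My last angle readings during the press were 0.67–0.68 rad, taken before a final 0.15 mm step. The pointer is back at zero and the plate is up. The tab, the other corners and the loose things look unmoved, and the robot touches nothing.
- **What disagreed:** The pointer began to turn only after roughly 6 mm of tool travel past first contact, not from the start as the description says. After that it turned about 0.05 rad per mm, close to the stated 0.055. I therefore set the press depth by the pointer and not by a calculated travel.

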